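# Put blanks and sanding blocks away in their lidded boxes

## Task

Each of the two lidded plywood boxes at the front of the bench already holds one piece: one a square turning blank, the other a sanding block. Lift the lids off, put every turning blank that lies loose near the boxes into the box that holds the blank and every sanding block that lies loose near them into the box that holds the sanding block; the pieces already inside stay in their boxes, and what is stored along the back and the far left of the bench stays there. Finish with a lid fully home on each box, and leave the pencil, the small turned part and the tape measure beside the boxes where they are.

Things in the scene. Friction and masses are not known exactly. Their poses are not given: they have to be found in the camera images.
- box_1: open plywood box, fixed, lid on it at the start; the two are alike. Outside 192 (its x) x 116 (its y) x 70 mm high, walls and floor 6 mm, inside 180 x 104 x 64 mm deep. Origin: centre of its underside, z up; its long x points away from the robot within 6 degrees. Which box stands left, and which holds the blank and which the sanding block, varies
- box_2: open plywood box, fixed, lid on it at the start; the two are alike. Outside 192 (its x) x 116 (its y) x 70 mm high, walls and floor 6 mm, inside 180 x 104 x 64 mm deep. Origin: centre of its underside, z up; its long x points away from the robot within 6 degrees. Which box stands left, and which holds the blank and which the sanding block, varies
- lid_1: loose plywood lid, 0.25 kg; either fits either box, either way round. Board 192 (its x) x 116 (y) x 10 mm; below it a plug 173 x 97 x 8 mm (play in the box 3.5 mm a side); on top amid it a bar handle 90 (x) x 18 (y) x 30 mm high. Origin: centre of the plug's underside, z up; board 8 to 18, handle 18 to 48 mm above it. Fully home: 62 mm above the box's origin
- lid_2: loose plywood lid, 0.25 kg; either fits either box, either way round. Board 192 (its x) x 116 (y) x 10 mm; below it a plug 173 x 97 x 8 mm (play in the box 3.5 mm a side); on top amid it a bar handle 90 (x) x 18 (y) x 30 mm high. Origin: centre of the plug's underside, z up; board 8 to 18, handle 18 to 48 mm above it. Fully home: 62 mm above the box's origin
- blank_in: square wooden turning blank, 22 x 150 x 22 mm, 0.1 kg, long along its y; origin: centre of its underside as built, z up, so its middle is at z = 11 mm; lies on the floor of one of the boxes, along it, a little right of its middle line, from the start
- block_in: sanding block, flat, 52 (its x) x 68 (its y) x 24 mm (z), 0.09 kg; origin: centre of its underside as built, so its middle is at z = 12 mm; lies on the floor of the other box, in the half nearer the robot, from the start
- blank_1: square wooden turning blank, 22 x 150 x 22 mm, 0.1 kg, long along its y; origin: centre of its underside as built, z up, so its middle is at z = 11 mm; lies loose on the bench left of or behind the boxes at the start, or is absent
- blank_2: square wooden turning blank, 22 x 150 x 22 mm, 0.1 kg, long along its y; origin: centre of its underside as built, z up, so its middle is at z = 11 mm; lies loose on the bench left of or behind the boxes at the start, or is absent
- block_1: sanding block, flat, 52 (its x) x 68 (its y) x 24 mm (z), 0.09 kg; origin: centre of its underside as built, so its middle is at z = 12 mm; lies loose on the bench left of or behind the boxes at the start, or is absent
- block_2: sanding block, flat, 52 (its x) x 68 (its y) x 24 mm (z), 0.09 kg; origin: centre of its underside as built, so its middle is at z = 12 mm; lies loose on the bench left of or behind the boxes at the start, or is absent
- pencil: flat carpenter's pencil, 15 x 163 (its y) x 8 mm, along the front edge of the bench at the left; bystander; origin: centre of its underside
- turned_part: small turned wooden part, 36 mm wide, 52 mm tall, standing between the boxes and the lathe; bystander; origin: centre of its underside
- tape_measure: tape measure, 38 x 83 x 60 mm, at the front right by the lathe; bystander; origin: centre of its underside
There are look-alikes about, which are no part of the job. What is shaped like the block_2 but green or purple is not meant.

How it is judged:
On the way, in this order (a step that is already met when the one before it is completed fails the run):
1. a lid has been taken right off a box (distance of any of lid_1, lid_2 from where it was at the start of the episode above 0.1 m), for 0.2 s.
2. every blank is in the box with the blank, every sanding block in the box with the sanding block ((((x of blank_in in the frame of box_1 between -0.09 and 0.09 m and y of blank_in in the frame of box_1 between -0.052 and 0.052 m and z of blank_in in the frame of box_1 between 0 and 0.062 m) and (x of blank_1 in the frame of box_1 between -0.09 and 0.09 m and y of blank_1 in the frame of box_1 between -0.052 and 0.052 m and z of blank_1 in the frame of box_1 between 0 and 0.062 m) and (x of blank_2 in the frame of box_1 between -0.09 and 0.09 m and y of blank_2 in the frame of box_1 between -0.052 and 0.052 m and z of blank_2 in the frame of box_1 between 0 and 0.062 m) and (x of block_in in the frame of box_2 between -0.09 and 0.09 m and y of block_in in the frame of box_2 between -0.052 and 0.052 m and z of block_in in the frame of box_2 between 0 and 0.062 m) and (x of block_1 in the frame of box_2 between -0.09 and 0.09 m and y of block_1 in the frame of box_2 between -0.052 and 0.052 m and z of block_1 in the frame of box_2 between 0 and 0.062 m) and (x of block_2 in the frame of box_2 between -0.09 and 0.09 m and y of block_2 in the frame of box_2 between -0.052 and 0.052 m and z of block_2 in the frame of box_2 between 0 and 0.062 m)) or ((x of blank_in in the frame of box_2 between -0.09 and 0.09 m and y of blank_in in the frame of box_2 between -0.052 and 0.052 m and z of blank_in in the frame of box_2 between 0 and 0.062 m) and (x of blank_1 in the frame of box_2 between -0.09 and 0.09 m and y of blank_1 in the frame of box_2 between -0.052 and 0.052 m and z of blank_1 in the frame of box_2 between 0 and 0.062 m) and (x of blank_2 in the frame of box_2 between -0.09 and 0.09 m and y of blank_2 in the frame of box_2 between -0.052 and 0.052 m and z of blank_2 in the frame of box_2 between 0 and 0.062 m) and (x of block_in in the frame of box_1 between -0.09 and 0.09 m and y of block_in in the frame of box_1 between -0.052 and 0.052 m and z of block_in in the frame of box_1 between 0 and 0.062 m) and (x of block_1 in the frame of box_1 between -0.09 and 0.09 m and y of block_1 in the frame of box_1 between -0.052 and 0.052 m and z of block_1 in the frame of box_1 between 0 and 0.062 m) and (x of block_2 in the frame of box_1 between -0.09 and 0.09 m and y of block_2 in the frame of box_1 between -0.052 and 0.052 m and z of block_2 in the frame of box_1 between 0 and 0.062 m)))), for 0.2 s.
At the end, for the whole second after the job is handed in: All blanks are in the box that held the blank at the start, all sanding blocks in the box that held the sanding block; each box has a lid on, within 8 mm of centred, its origin 58 to 65.5 mm above the box's, level within 0.04 rad; everything at rest (under 0.02 m/s) ((((x of blank_in in the frame of box_1 between -0.09 and 0.09 m and y of blank_in in the frame of box_1 between -0.052 and 0.052 m and z of blank_in in the frame of box_1 between 0 and 0.062 m) and (x of blank_1 in the frame of box_1 between -0.09 and 0.09 m and y of blank_1 in the frame of box_1 between -0.052 and 0.052 m and z of blank_1 in the frame of box_1 between 0 and 0.062 m) and (x of blank_2 in the frame of box_1 between -0.09 and 0.09 m and y of blank_2 in the frame of box_1 between -0.052 and 0.052 m and z of blank_2 in the frame of box_1 between 0 and 0.062 m) and (x of block_in in the frame of box_2 between -0.09 and 0.09 m and y of block_in in the frame of box_2 between -0.052 and 0.052 m and z of block_in in the frame of box_2 between 0 and 0.062 m) and (x of block_1 in the frame of box_2 between -0.09 and 0.09 m and y of block_1 in the frame of box_2 between -0.052 and 0.052 m and z of block_1 in the frame of box_2 between 0 and 0.062 m) and (x of block_2 in the frame of box_2 between -0.09 and 0.09 m and y of block_2 in the frame of box_2 between -0.052 and 0.052 m and z of block_2 in the frame of box_2 between 0 and 0.062 m)) or ((x of blank_in in the frame of box_2 between -0.09 and 0.09 m and y of blank_in in the frame of box_2 between -0.052 and 0.052 m and z of blank_in in the frame of box_2 between 0 and 0.062 m) and (x of blank_1 in the frame of box_2 between -0.09 and 0.09 m and y of blank_1 in the frame of box_2 between -0.052 and 0.052 m and z of blank_1 in the frame of box_2 between 0 and 0.062 m) and (x of blank_2 in the frame of box_2 between -0.09 and 0.09 m and y of blank_2 in the frame of box_2 between -0.052 and 0.052 m and z of blank_2 in the frame of box_2 between 0 and 0.062 m) and (x of block_in in the frame of box_1 between -0.09 and 0.09 m and y of block_in in the frame of box_1 between -0.052 and 0.052 m and z of block_in in the frame of box_1 between 0 and 0.062 m) and (x of block_1 in the frame of box_1 between -0.09 and 0.09 m and y of block_1 in the frame of box_1 between -0.052 and 0.052 m and z of block_1 in the frame of box_1 between 0 and 0.062 m) and (x of block_2 in the frame of box_1 between -0.09 and 0.09 m and y of block_2 in the frame of box_1 between -0.052 and 0.052 m and z of block_2 in the frame of box_1 between 0 and 0.062 m))) and ((x of lid_1 in the frame of box_1 between -0.008 and 0.008 m and y of lid_1 in the frame of box_1 between -0.008 and 0.008 m and z of lid_1 in the frame of box_1 between 0.058 and 0.0655 m and angle between the z axis of lid_1 and the z axis of box_1, either way round below 0.04 rad and x of lid_2 in the frame of box_2 between -0.008 and 0.008 m and y of lid_2 in the frame of box_2 between -0.008 and 0.008 m and z of lid_2 in the frame of box_2 between 0.058 and 0.0655 m and angle between the z axis of lid_2 and the z axis of box_2, either way round below 0.04 rad) or (x of lid_1 in the frame of box_2 between -0.008 and 0.008 m and y of lid_1 in the frame of box_2 between -0.008 and 0.008 m and z of lid_1 in the frame of box_2 between 0.058 and 0.0655 m and angle between the z axis of lid_1 and the z axis of box_2, either way round below 0.04 rad and x of lid_2 in the frame of box_1 between -0.008 and 0.008 m and y of lid_2 in the frame of box_1 between -0.008 and 0.008 m and z of lid_2 in the frame of box_1 between 0.058 and 0.0655 m and angle between the z axis of lid_2 and the z axis of box_1, either way round below 0.04 rad)) and distance of each of blank_in, block_in from where it was at the start of the episode below 0.13 m and linear speed of each of lid_1, lid_2, blank_in, block_in, blank_1, blank_2, block_1, block_2 below 0.02 m/s); the robot touches nothing.
It fails at once if the pencil, the turned part or the tape measure is pushed more than 5 cm (distance of any of pencil, turned_part, tape_measure from where it was at the start of the episode above 0.05 m).
Of blank_1, blank_2 only 1 to 2 are there at a start; the rules pass over those that are not, and their reading is None.
Of block_1, block_2 only 1 to 2 are there at a start; the rules pass over those that are not, and their reading is None.
At some moment in a run one of blank_1, blank_2, block_1, block_2 may be knocked a few centimetres aside while the robot is not near it.
Once in a run the grip may slacken for a moment while it holds something.
It also fails if it takes over 208 s, if anything falls off the work surface, if the arm or the gripper's body presses on something with over 40 N, if the wrist force passes 120 N, or if a joint passes its speed limit or range.

## Robot

A 6-joint arm with a two-finger parallel gripper is mounted at the origin on a cart in front of the work surface, level with it; the furniture and walls round the work are solid. World frame = base frame: x ahead of the robot, y to its left, z up, the work surface at z = 0. Lengths are in m, angles in rad, forces in N, time in s.
With the tool pointing down it reaches from about 0.4 to 0.925 m from the base axis. Payload 3.4 kg.
Tool frame: the origin (TCP) lies midway between the tips of the shut fingers; the grasp point (between the pads) lies 19 mm behind it; z points along the fingers, x is the direction in which the jaws open and shut, and the axes are right-handed (so a half turn about z gives the same grasp; the last joint's range is limited). The gripper opens to 85 mm and grips with 20 to 120 N. Pads are 22 mm wide; open, the fingers measure 114 mm over their backs; the gripper's body (76 mm by 85 mm) begins 54 mm behind the grasp point. The pads swing forward as they close: fully open they stand 13 mm farther back than shut.
Start: joints at [-1.19, 0.307, 1.506, -0, 1.328, -0.073], TCP at [0.253, -0.517, 0.211] pointing down, gripper open.
Joint ranges: [-3.12, 3.12], [-1.05, 2.28], [0.14, 2.33], [-1.42, 4.57], [0.1, 2.73], [-2.68, 2.68]. Speed limits (rad/s): [2.57, 2.57, 3.14, 3.14, 3.14, 3.14].

## Interface

Orientations are given as a rotation vector (axis times angle).
In Python, from rig import read_state, grab_frame, finish_job gives the robot as it stands.
- The arm moves only by the tool send_rows, never from a script. Its argument "increments" is a list of rows, each a list of 3 entries, a list of its own where there are three numbers: the finger opening in m, from 0 to 0.0854, then the shift along the tool's x, y, z in m, then the turn about the tool's z in degrees. A call has 1 to 20 rows; each row shifts and turns the pose as measured when the row begins, along the tool's axes as they then stand; what a row does not reach is not made up. A row lasts 1/10 s, in which the tool goes at most 50 mm and 8.59 degrees, less where a joint would pass 70% of its speed; a pose out of reach is approached as far as the arm can. A call is refused whole if a number of a shift passes 0.05 or a number of a turn 8.59, either way. A call with a gripper value outside its range is refused whole. The fingers move at their own pace and stop on an object; "grip_force" is the grip in N (left out, the last holds). Time passes only in rows, so rows that do not move let the fingers close. It gives the time, the measured TCP pose, the force and the opening at its end, in the units of the state.
- read_state(): the state, without advancing time (a new reading comes with each control period).
- grab_frame(name): name is "scene" or "top" or "wrist"; returns a dict with "img" (400x640x3 uint8, red, green, blue), "intrinsics" (3x3 intrinsics, pixels), "T" (4x4, takes a point from camera to world coordinates). Camera axes: x right, y down, z forward; pixel columns grow to the right and rows downward; lengths in m; the calibration is good to about 2 mm. The wrist camera is an equidistant fisheye: a pixel r from the principal point sees the ray r / f radians off the axis. A picture is of the moment at which its call begins. There is no depth.
- finish_job(): hands the job in, once; it reports no verdict.
The state is a dict: "t": time; "joints": joint angles; "qd": joint speeds; "tau": joint torques, N m; "ee_pos": TCP position; "tcp_rot": TCP orientation; "ft_force": force on the tool from outside, world axes, zero at the start; "wrist_torque": the same for the moment, N m; "grip_width": finger opening in m.
Only numpy, scipy, OpenCV 4.12 (cv2) and the standard library are available. Lean on these libraries where they do the work, as an engineer would, in place of code of your own. Each camera call takes 0.05 s, during which the arm holds its last target. There are 200 camera calls.

## Working session

There is one attempt and no reset: what is moved stays moved. The work goes in short steps, Python scripts to look and compute and a tool call to move; the robot and the scene stay as the last step left them, time stands still between calls to the robot, and variables do not carry over. Pictures are saved under pics/ and viewed, about 12 in all and at most 16, crops included, and the job is handed in when it is done.

Besides the shell and the picture viewer there is one more tool, called in YAML: its name, and indented under it one key for each argument. send_rows: Moves the arm, as the interface text tells. Its arguments: {"type":"object","properties":{"increments":{"type":"array"},"grip_force":{"type":"number"}},"required":["increments"]}

```bash
mkdir -p pics; ls; python3 - <<'E'
from rig import *
import cv2,numpy as np,pickle
s=read_state();print({k:np.round(v,3).tolist() for k,v in s.items()})
for n in("scene","top"):
    f=grab_frame(n);pickle.dump(f,open(f'pics/{n}0.pkl','wb'));cv2.imwrite(f'pics/{n}0.png',f['img'][:,:,::-1])
    print(n,f['intrinsics'].tolist(),np.round(f['T'],4).tolist())
E
```

```text
pics
{'t': 0.0, 'joints': [-1.19, 0.308, 1.508, 0.0, 1.328, -0.073], 'qd': [0.001, 0.0, -0.001, 0.0, -0.0, 0.002], 'tau': [-0.001, -45.756, -25.192, -0.0, 0.013, 0.0], 'ee_pos': [0.252, -0.516, 0.21], 'tcp_rot': [-2.664, 1.663, 0.003], 'ft_force': [-0.615, -0.57, 0.837], 'wrist_torque': [0.038, 0.001, 0.06], 'grip_width': 0.085}
scene [[429.52360495007537, 0.0, 314.4492346471387], [0.0, 429.52360495007537, 198.97135312764456], [0.0, 0.0, 1.0]] [[0.8412, -0.204, 0.5008, -0.1934], [-0.5406, -0.3378, 0.7705, -0.9453], [0.012, -0.9189, -0.3944, 0.651], [0.0, 0.0, 0.0, 1.0]]
top [[367.7227593089339, 0.0, 324.51497806055414], [0.0, 367.7227593089339, 195.07210529691778], [0.0, 0.0, 1.0]] [[0.0032, -0.9895, 0.1445, 0.3515], [-1.0, -0.0021, 0.0079, 0.1768], [-0.0075, -0.1445, -0.9895, 1.2218], [0.0, 0.0, 0.0, 1.0]]
```

View pics/scene0.png

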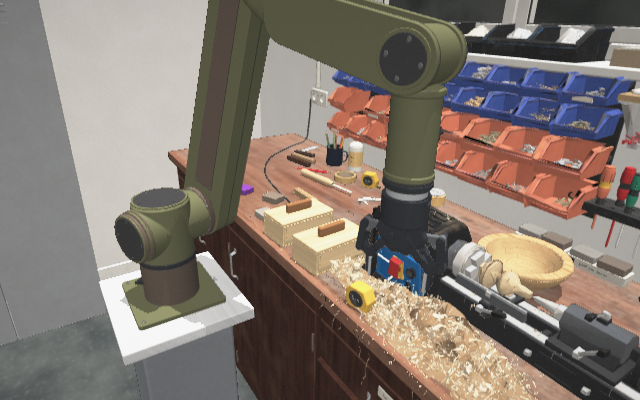

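View pics/top0.png

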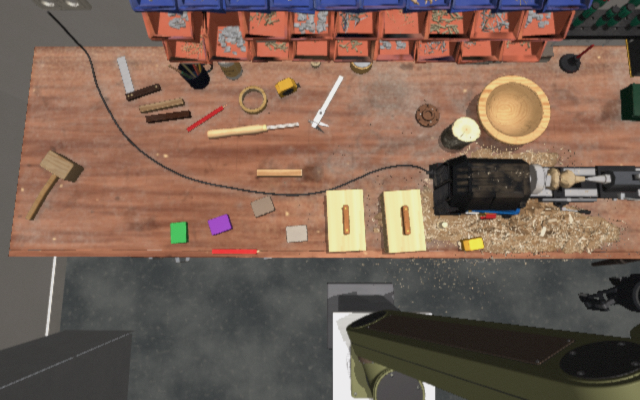

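The top view shows box lids at (346,220) and (405,220), with a loose blank at (279,173). Sanding-block candidates are (263,206) brown-gray and (297,233) gray. Green (179,233) and purple (220,225) are look-alikes, and the items stored far left/back stay put. I'll confirm with an enlarged crop.

```bash
cat > h.py <<'E'
from rig import *
import cv2,numpy as np,pickle
from scipy.spatial.transform import Rotation as R
def snap(n,name,crop=None,k=1):
    f=grab_frame(n);pickle.dump(f,open(f'pics/{name}.pkl','wb'));save(f,name,crop,k)
    return f
def save(f,name,crop=None,k=1):
    im=f['img'][:,:,::-1]
    if crop: a,b,c,d=crop;im=im[b:d,a:c]
    cv2.imwrite(f'pics/{name}.png',cv2.resize(im,None,fx=k,fy=k,interpolation=cv2.INTER_CUBIC))
def world(f,px,z,fish=False):
    K=f['intrinsics'];T=f['T'];px=np.atleast_2d(px).astype(float)
    u=(px-[K[0,2],K[1,2]])/[K[0,0],K[1,1]]
    if fish:
        r=np.linalg.norm(u,axis=1,keepdims=True);d=np.hstack([np.sin(r)*u/np.maximum(r,1e-9),np.cos(r)])
    else: d=np.hstack([u,np.ones((len(u),1))])
    d=d@T[:3,:3].T
    return T[:3,3]+d*((z-T[2,3])/d[:,2])[:,None]
E
python3 - <<'E'
from h import *
f=pickle.load(open('pics/top0.pkl','rb'))
save(f,'topcrop',(160,150,480,265),2.5)
E
```

```text
(no output)
```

View pics/topcrop.png

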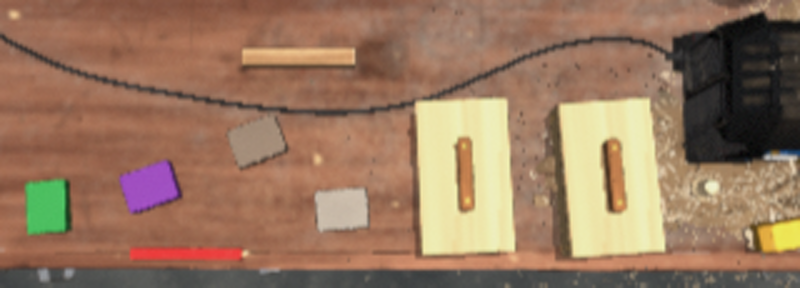

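```bash
python3 - <<'E'
from h import *
f=pickle.load(open('pics/top0.pkl','rb'))
W=lambda p,z:np.round(world(f,np.array(p)/2.5+[160,150],z)[:,:2],4)
def rect(n,p,z):
    w=W(p,z).astype(np.float32);c,s,a=cv2.minAreaRect(w);print(n,np.round(c,4),np.round(s,4),round(a,1));print(w.tolist())
rect('lidL',[(415,99),(506,98),(515,251),(421,255)],.08)
rect('lidR',[(558,103),(649,98),(664,251),(572,257)],.08)
print('handles',W([(464,138),(466,210),(613,139),(619,211)],.11).tolist())
rect('blank',[(242,47),(355,47),(355,66),(242,66)],.022)
rect('blkA',[(228,129),(273,116),(287,151),(241,167)],.024)
rect('blkB',[(315,191),(365,188),(369,228),(318,231)],.024)
print('pencil',W([(131,254),(247,254)],.008).tolist(),'turned',W([(711,187)],.05).tolist(),'tape',W([(757,225),(757,250)],.06).tolist(),'lathe',W([(688,160),(675,40)],.1).tolist(), 'edge',W([(300,268),(700,268)],0))
E
```

```text
lidL [0.4413 0.1203] [0.1941 0.1155] 2.6
[[0.5356000065803528, 0.18129999935626984], [0.5371000170707703, 0.06700000166893005], [0.34700000286102295, 0.05810000002384186], [0.3416999876499176, 0.17350000143051147]]
lidR [ 0.4393 -0.0618] [0.1915 0.1145] 3.9
[[0.5309000015258789, 0.0017999999690800905], [0.5375000238418579, -0.11249999701976776], [0.3476000130176544, -0.12439999729394913], [0.3398999869823456, -0.011599999852478504]]
handles [[0.4829, 0.1215], [0.3957, 0.1195], [0.4821, -0.0595], [0.395, -0.0642]]
blank [0.6021 0.3371] [0.0258 0.1511] 0.1
[[0.614799976348877, 0.41269999742507935], [0.6151000261306763, 0.26179999113082886], [0.5892999768257141, 0.2615000009536743], [0.5889999866485596, 0.41190001368522644]]
blkA [0.4898 0.3883] [0.0533 0.0642] 19.5
[[0.5041999816894531, 0.42739999294281006], [0.5216000080108643, 0.3686000108718872], [0.47530001401901245, 0.3490999937057495], [0.45419999957084656, 0.40880000591278076]]
blkB [0.3993 0.276 ] [0.052  0.0677] 3.6
[[0.42309999465942383, 0.31139999628067017], [0.42719998955726624, 0.24629999697208405], [0.37549999356269836, 0.24060000479221344], [0.3714999854564667, 0.30660000443458557]]
pencil [[0.3412, 0.5526], [0.3417, 0.4006]] turned [[0.428, -0.1948]] tape [[0.3801, -0.2469], [0.3491, -0.2454]] lathe [[0.4576, -0.1523], [0.6075, -0.1422]] edge [[ 0.3237  0.3319]
 [ 0.3255 -0.1916]]
```

```bash
cat >> h.py <<'E'
def plan(x,y,z,yaw=None):
    """tool x to point along yaw (deg, mod 180); shift given in tool axes now and after the turn"""
    s=read_state();Rm=R.from_rotvec(s['tcp_rot']).as_matrix();p=np.array(s['ee_pos'])
    cur=np.degrees(np.arctan2(Rm[1,0],Rm[0,0]));t=0
    if yaw is not None: t=-((yaw-cur+90)%180-90)
    d=np.array([x,y,z])-p
    R2=Rm@R.from_euler('z',t,degrees=True).as_matrix()
    print('t',round(s['t'],2),'pos',p.round(4),'yaw',cur.round(2),'tilt',Rm[:2,2].round(4),'j6',round(s['joints'][5],2),'w',round(s['grip_width'],4))
    print('turn',round(t,2),'now mm',(Rm.T@d*1e3).round(1),'after turn mm',(R2.T@d*1e3).round(1))
E
python3 -c "
from h import *
plan(.44,.12,.25,92.3)"
```

```text
t 0.1 pos [ 0.2523 -0.516   0.2105] yaw -63.94 tilt [-0.0007  0.0017] j6 -0.07 w 0.0856
turn 23.76 now mm [-488.9 -448.   -38.6] after turn mm [-628.  -213.   -38.6]
```

send_rows:
  increments:
    - [0.085,[0,0,-0.02],7.9]
    - [0.085,[0,0,-0.02],7.9]
    - [0.085,[0,0,0],7.9]

```text
t: 0.4
ee_pos: [0.2516, -0.5142, 0.2489]
tcp_rot: [-2.249, 2.189, 0.012]
ft_force: [-0.5, -0.6, 0.9]
grip_width: 0.0849
```

```bash
python3 -c "
from h import *
plan(.441,.12,.2,92.3)"
```

```text
t 0.4 pos [ 0.2516 -0.5142  0.2489] yaw -88.45 tilt [-0.0032  0.0079] j6 0.35 w 0.0849
turn -0.75 now mm [-628.4 -206.6   53.3] after turn mm [-625.7 -214.9   53.3]
```

send_rows:
  increments:
    - [0.085,[-0.042,-0.014,0],0]
    - [0.085,[-0.042,-0.014,0],0]
    - [0.085,[-0.042,-0.014,0],0]
    - [0.085,[-0.042,-0.014,0],0]
    - [0.085,[-0.042,-0.014,0],0]
    - [0.085,[-0.042,-0.014,0],0]
    - [0.085,[-0.042,-0.014,0],0]
    - [0.085,[-0.042,-0.014,0],0]
    - [0.085,[-0.042,-0.014,0],0]
    - [0.085,[-0.042,-0.014,0],0]
    - [0.085,[-0.042,-0.014,0],0]
    - [0.085,[-0.042,-0.014,0],0]
    - [0.085,[-0.042,-0.014,0],0]
    - [0.085,[-0.042,-0.014,0],0]
    - [0.085,[-0.04,-0.014,0.02],0]
    - [0.085,[0,0,0.02],0]

```text
t: 2.0
ee_pos: [0.4548, 0.1424, 0.2106]
tcp_rot: [-2.232, 2.195, 0.009]
ft_force: [-0.1, -0.7, -0.5]
grip_width: 0.0851
```

```bash
python3 -c "
from h import *
plan(.441,.12,.086,92.3)
f=snap('wrist','w1');print(f['intrinsics'].round(1).tolist(),f['T'].round(3).tolist())"
```

```text
t 2.0 pos [0.4548 0.1424 0.2106] yaw -89.04 tilt [0.0036 0.0118] j6 1.76 w 0.0851
turn -1.34 now mm [ 23.7  14.7 124.3] after turn mm [ 23.3  15.2 124.3]
[[309.7, 0.0, 320.6], [0.0, 309.7, 197.2], [0.0, 0.0, 1.0]] [[0.016, -0.963, -0.269, 0.522], [-1.0, -0.019, 0.007, 0.141], [-0.011, 0.269, -0.963, 0.373], [0.0, 0.0, 0.0, 1.0]]
```

View pics/w1.png

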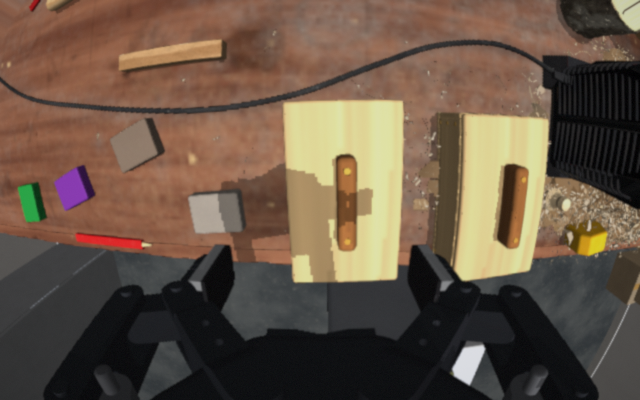

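The wrist view shows the left lid with handle ends at (347,156) and (346,249), the right handle at (517,166)-(513,246), and the loose pieces at the left, as before.

```bash
python3 -c "
from h import *
f=pickle.load(open('pics/w1.pkl','rb'))
print(world(f,[(347,154),(346,251)],.11,1).round(4).tolist())
print(world(f,[(284,101),(403,100),(399,280),(291,282)],.08,1).round(4).tolist())
print(world(f,[(120,56),(221,41),(223,56),(122,70)],.022,1).round(4).tolist())
"
```

```text
[[0.4869, 0.121, 0.11], [0.396, 0.1182, 0.11]]
[[0.5327, 0.179, 0.08], [0.5372, 0.0663, 0.08], [0.3455, 0.0542, 0.08], [0.3421, 0.1741, 0.08]]
[[0.6099, 0.4089, 0.022], [0.6094, 0.2623, 0.022], [0.5907, 0.2592, 0.022], [0.5901, 0.4047, 0.022]]
```

send_rows:
  increments:
    - [0.06,[0.023,0.015,0.04],-1.3]
    - [0.06,[0,0,0.04],0]
    - [0.06,[0,0,0.03],0]
    - [0.06,[0,0,0.014],0]
  grip_force: 70

```text
t: 2.45
ee_pos: [0.4372, 0.1175, 0.0821]
tcp_rot: [-2.264, 2.17, 0.009]
ft_force: [-0.1, -0.7, -0.1]
grip_width: 0.0604
```

send_rows:
  increments:
    - [0,[0,0,0],0]
    - [0,[0,0,0],0]
    - [0,[0,0,0],0]
    - [0,[0,0,0],0]
    - [0,[0,0,0],0]
    - [0,[0,0,0],0]

```text
t: 3.05
ee_pos: [0.4357, 0.1163, 0.0832]
tcp_rot: [-2.263, 2.174, 0.014]
ft_force: [-0.6, 0.4, -3.3]
grip_width: 0.0158
```

```bash
python3 -c "
from h import *
plan(.72,.06,.086,90)"
```

```text
t 3.05 pos [0.4357 0.1163 0.0832] yaw -87.7 tilt [-0.0039  0.0085] j6 1.68 w 0.0158
turn 2.3 now mm [  67.7 -281.8   -4.4] after turn mm [  56.3 -284.3   -4.4]
```

send_rows:
  increments:
    - [0,[0,0,-0.005],0]
    - [0,[0,0,-0.01],0]
    - [0,[0,0,-0.02],0]
    - [0,[0,0,-0.03],0]
    - [0,[0,0,-0.03],0]
    - [0,[0,0,0],0]

```text
t: 3.65
ee_pos: [0.4362, 0.1145, 0.1844]
tcp_rot: [-2.264, 2.174, 0.01]
ft_force: [0.4, 0.4, -2.0]
grip_width: 0.0157
```

```bash
python3 -c "
from h import *
plan(.72,.06,.04,90);print(read_state()['ft_force'])"
```

```text
t 3.65 pos [0.4362 0.1145 0.1844] yaw -87.68 tilt [-0.0031  0.0063] j6 1.68 w 0.0157
turn 2.32 now mm [  66.9 -281.8  143.2] after turn mm [  55.5 -284.3  143.2]
[ 0.4349411   0.44006933 -2.01545912]
```

send_rows:
  increments:
    - [0,[0.008,-0.04,0],2.2]
    - [0,[0.008,-0.04,0],0]
    - [0,[0.008,-0.04,0],0]
    - [0,[0.008,-0.04,0],0]
    - [0,[0.008,-0.04,0],0]
    - [0,[0.008,-0.04,0.02],0]
    - [0,[0.008,-0.04,0.02],0]
    - [0,[0,0,0.03],0]
    - [0,[0,0,0.03],0]
    - [0,[0,0,0.03],0]
    - [0,[0,0,0.02],0]
    - [0,[0,0,0.01],0]
    - [0,[0,0,0],0]

```text
t: 4.95
ee_pos: [0.7239, 0.0558, 0.0196]
tcp_rot: [-2.222, 2.22, 0.005]
ft_force: [-0.3, 0.6, -3.5]
grip_width: 0.0154
```

```bash
python3 -c "
from h import *
plan(.72,.06,.021,90);print(read_state()['ft_force'])"
```

```text
t 4.95 pos [0.7239 0.0558 0.0196] yaw -89.94 tilt [-0.0017  0.0028] j6 1.59 w 0.0154
turn 0.06 now mm [-4.2  3.9 -1.4] after turn mm [-4.2  3.9 -1.4]
[-0.29862511  0.5524658  -3.49654026]
```

send_rows:
  increments:
    - [0.06,[0,0,0],0]
    - [0.06,[0,0,0],0]
    - [0.07,[0,0,0],0]
    - [0.085,[0,0,-0.03],0]
    - [0.085,[0,0,-0.05],0]
    - [0.085,[0,0,-0.05],0]
    - [0.085,[0,0,-0.05],0]

```text
t: 5.65
ee_pos: [0.7177, 0.0549, 0.1913]
tcp_rot: [2.21, -2.208, -0.03]
ft_force: [0.3, -0.3, 0.2]
grip_width: 0.085
```

```bash
python3 -c "
from h import *
plan(.45,.2,.2,90)
snap('top','t1',(200,120,440,270),3)"
```

```text
t 5.65 pos [0.7177 0.0549 0.1913] yaw -89.96 tilt [-0.0258  0.0017] j6 1.59 w 0.085
turn 0.04 now mm [-145.3  267.7   -1.5] after turn mm [-145.1  267.8   -1.5]
```

View pics/t1.png

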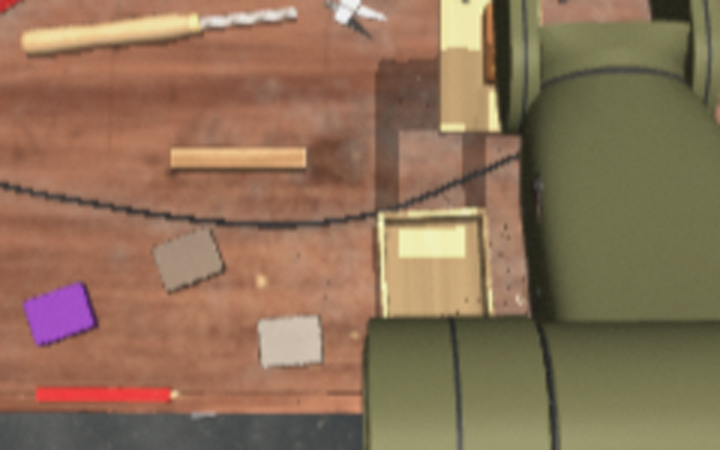

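Left box: far half is empty and there is no blank along it, so it should hold the sanding block, hidden in the near half. I'll fetch the nearer gray block at (0.399, 0.276) and check the box contents with the wrist camera on the way.

```bash
python3 - <<'E'
s=open('h.py').read()
s=s.replace("    d=np.array([x,y,z])-p\n","""    j6=s['joints'][5]+np.arctan2(y,x)-s['joints'][0]
    if yaw is not None: t=min((t-180,t,t+180),key=lambda a:abs(j6+np.radians(a)))
    d=np.array([x,y,z])-p
""")
open('h.py','w').write(s)
E
python3 -c "
from h import *
plan(.40,.2,.20,3.6)"
```

```text
t 5.7 pos [0.7231 0.055  0.2025] yaw -89.95 tilt [-0.0088  0.002 ] j6 1.59 w 0.0845
turn -93.55 now mm [-145.3  323.     5.6] after turn mm [-313.4 -165.     5.6]
```

send_rows:
  increments:
    - [0.085,[-0.02,0.046,0],0]
    - [0.085,[-0.02,0.046,0],0]
    - [0.085,[-0.02,0.046,0],0]
    - [0.085,[-0.02,0.046,0],0]
    - [0.085,[-0.02,0.046,0],0]
    - [0.085,[-0.02,0.046,0],0]
    - [0.085,[-0.02,0.046,0],0]
    - [0.085,[0,0,0],-8.5]
    - [0.085,[0,0,0],-8.5]
    - [0.085,[0,0,0],-8.5]
    - [0.085,[0,0,0],-8.5]
    - [0.085,[0,0,0],-8.5]
    - [0.085,[0,0,0],-8.5]
    - [0.085,[0,0,0],-8.5]
    - [0.085,[0,0,0],-8.5]
    - [0.085,[0,0,0],-8.5]
    - [0.085,[0,0,0],-8.5]
    - [0.085,[0,0,0],-8.5]

```text
t: 7.5
ee_pos: [0.3966, 0.1954, 0.1987]
tcp_rot: [-3.137, -0.12, -0.004]
ft_force: [0.3, 0.0, -0.1]
grip_width: 0.085
```

```bash
python3 -c "
from h import *
plan(.399,.276,.1,3.6)
snap('wrist','w2')"
```

```text
t 7.5 pos [0.3966 0.1954 0.1987] yaw 4.37 tilt [0.0025 0.0023] j6 0.28 w 0.085
turn 0.77 now mm [  8.3 -80.   98.9] after turn mm [  7.2 -80.1  98.9]
```

View pics/w2.png

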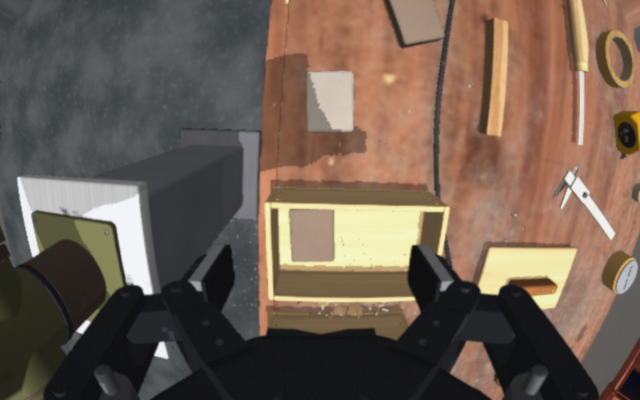

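The wrist view confirms it: the left box holds a sanding block in its near half (290-334, 209-262). The loose gray block is at (307-354, 70-132).

```bash
python3 -c "
from h import *
f=pickle.load(open('pics/w2.pkl','rb'))
def q(n,p,z):
    w=world(f,p,z,1)[:,:2];print(n,w.mean(0).round(4),w.round(4).tolist(),[round(v,3) if not isinstance(v,tuple) else v for v in cv2.minAreaRect(w.astype(np.float32))])
q('B',[(307,73),(352,70),(354,130),(311,132)],.024)
q('in',[(290,209),(333,210),(334,261),(292,262)],.030)
q('rim',[(266,205),(447,206),(433,301),(266,298)],.07)
q('lid',[(487,244),(577,248),(567,311),(479,307)],.018)
plan(.399,.276,.0,3.6)
"
```

```text
B [0.4004 0.2765] [[0.3724, 0.3052], [0.4202, 0.3126], [0.4278, 0.2471], [0.3814, 0.2411]] [(0.4004111588001251, 0.27679377794265747), (0.04837837070226669, 0.06594455242156982), 7.33]
in [0.3911 0.1224] [[0.3638, 0.154], [0.4122, 0.1565], [0.4192, 0.0923], [0.369, 0.087]] [(0.39056599140167236, 0.1230398640036583), (0.05050923302769661, 0.06715274602174759), 6.04]
rim [0.4386 0.1184] [[0.3427, 0.1694], [0.5288, 0.1819], [0.5392, 0.0637], [0.3435, 0.0586]] [(0.439812570810318, 0.12036339938640594), (0.19575737416744232, 0.11843110620975494), 1.501]
lid [0.7414 0.057 ] [[0.6273, 0.1182], [0.8234, 0.1122], [0.8671, -0.0163], [0.6478, 0.0139]] [(0.7471868991851807, 0.050938189029693604), (0.12714266777038574, 0.24378570914268494), 88.248]
t 7.55 pos [0.3966 0.1953 0.1987] yaw 4.68 tilt [0.0024 0.0022] j6 0.28 w 0.0853
turn 1.08 now mm [  8.5 -79.8 198.9] after turn mm [  7.  -80.  198.9]
```

send_rows:
  increments:
    - [0.085,[0.005,-0.04,0],0]
    - [0.085,[0.005,-0.04,0.02],0]
    - [0.085,[0,0,0.04],0]
    - [0.085,[0,0,0.04],0]
    - [0.085,[0,0,0.04],0]
    - [0.08,[0,0,0.03],0]
    - [0.075,[0,0,0.018],0]
  grip_force: 60

```text
t: 8.25
ee_pos: [0.4087, 0.2835, 0.008]
tcp_rot: [-3.13, -0.095, -0.028]
ft_force: [-0.4, -0.4, 0.5]
grip_width: 0.0748
```

```bash
python3 -c "
from h import *
plan(.400,.2765,.0,4.5)"
```

```text
t 8.25 pos [0.4087 0.2835 0.008 ] yaw 3.46 tilt [0.0179 0.0102] j6 0.46 w 0.0748
turn -1.04 now mm [-9.3  6.5  7.7] after turn mm [-9.4  6.3  7.7]
```

send_rows:
  increments:
    - [0.075,[-0.008,0.006,0],0]
    - [0.075,[0,0,0.007],0]
    - [0,[0,0,0],0]
    - [0,[0,0,0],0]
    - [0,[0,0,0],0]
    - [0,[0,0,0],0]
    - [0,[0,0,0],0]

```text
t: 8.95
ee_pos: [0.396, 0.2766, 0.008]
tcp_rot: [-3.129, -0.082, -0.023]
ft_force: [-0.5, 0.3, 0.6]
grip_width: 0.0018
```

send_rows:
  increments:
    - [0,[0,0,-0.02],0]
    - [0,[0,0,-0.04],0]
    - [0,[0,0,-0.04],0]
    - [0,[0,0,-0.03],0]
    - [0,[0,0,0],0]

```text
t: 9.45
ee_pos: [0.3962, 0.2766, 0.1502]
tcp_rot: [-3.122, -0.079, -0.041]
ft_force: [0.5, 0.2, 0.3]
grip_width: 0.0001
```

```bash
python3 -c "
from h import *
plan(.481,.1215,.12,2.3);print(read_state()['ft_force'])"
```

```text
t 9.45 pos [0.3962 0.2766 0.1502] yaw 2.87 tilt [0.0255 0.0189] j6 0.47 w 0.0001
turn 0.57 now mm [ 76.1 159.7  29.4] after turn mm [ 77.7 159.   29.4]
[0.49214397 0.21122007 0.30635561]
```

```bash
python3 -c "
from h import *
plan(.481,.1215,.12,2.3)
snap('wrist','w3')"
```

```text
t 9.45 pos [0.3962 0.2766 0.1502] yaw 2.87 tilt [0.0255 0.0189] j6 0.47 w 0.0001
turn 0.57 now mm [ 76.1 159.7  29.4] after turn mm [ 77.7 159.   29.4]
```

View pics/w3.png

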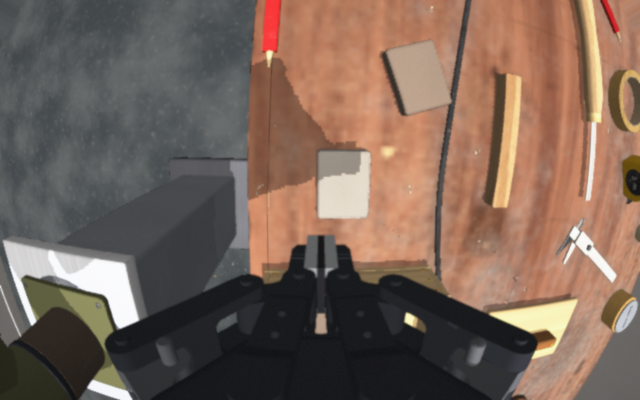

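The gray block is still there at (318-370, 151-218), so I missed it. Next I'll recompute where it is.

```bash
python3 -c "
from h import *
f=pickle.load(open('pics/w3.pkl','rb'))
def q(n,p,z):
    w=world(f,p,z,1)[:,:2];print(n,w.mean(0).round(4),w.round(4).tolist(),[round(v,3) if not isinstance(v,tuple) else v for v in cv2.minAreaRect(w.astype(np.float32))])
q('B',[(318,151),(370,151),(369,218),(317,216)],.024)
q('A',[(385,52),(432,41),(450,103),(404,115)],.024)
q('tip',[(320,237)],.15)
q('blank',[(500,73),(521,75),(510,208),(488,205)],.022)
T=f['T'];s=read_state();Rm=R.from_rotvec(s['tcp_rot']).as_matrix();print((Rm.T@(T[:3,3]-s['ee_pos'])).round(4),(Rm.T@T[:3,:3]).round(3))
f=pickle.load(open('pics/w1.pkl','rb'));print(f['T'].round(3))
print('top check');f=snap('top','t3',(220,130,400,270),4)
"
```

```text
B [0.42  0.279] [[0.3937, 0.3103], [0.443, 0.313], [0.4478, 0.2462], [0.3957, 0.2463]] [(0.42002445459365845, 0.27822935581207275), (0.05197098106145859, 0.06696227192878723), 3.112]
A [0.4866 0.3887] [[0.4519, 0.4094], [0.4992, 0.4278], [0.5216, 0.3675], [0.4739, 0.3501]] [(0.4865928888320923, 0.3888065218925476), (0.050763845443725586, 0.06437411159276962), 20.349]
tip [0.3942 0.2753] [[0.3942, 0.2753]] [(0.3942297101020813, 0.275299996137619), (0.0, 0.0), 0.0]
blank [0.5988 0.3371] [[0.5819, 0.4094], [0.6116, 0.4132], [0.6173, 0.2616], [0.5845, 0.2641]] [(0.5981037020683289, 0.3367897868156433), (0.03271825984120369, 0.15176814794540405), 2.15]
[-0.001  -0.0688 -0.1643] [[ 1.    -0.001  0.002]
 [ 0.     0.962  0.271]
 [-0.002 -0.271  0.962]]
[[ 0.016 -0.963 -0.269  0.522]
 [-1.    -0.019  0.007  0.141]
 [-0.011  0.269 -0.963  0.373]
 [ 0.     0.     0.     1.   ]]
top check
```

View pics/t3.png

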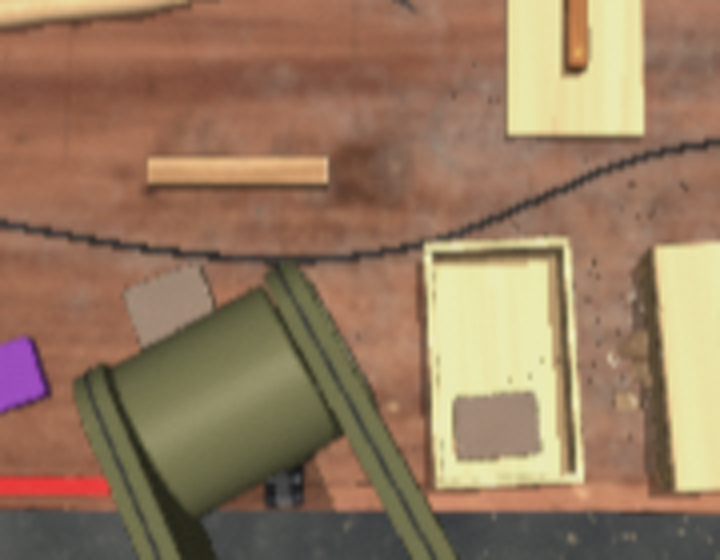

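The block was pushed about 20 mm in +x, to (0.420, 0.279). I'll retry, checking depth and joints before closing.

```bash
python3 -c "
from h import *
print(np.round(read_state()['joints'],3))
plan(.420,.279,.06,3)"
```

```text
[0.519 0.227 1.809 0.004 1.081 0.467]
t 9.55 pos [0.3939 0.2753 0.1467] yaw 2.88 tilt [0.0198 0.0156] j6 0.47 w -0.0001
turn -0.12 now mm [24.4 -1.1 87.2] after turn mm [24.4 -1.1 87.2]
```

send_rows:
  increments:
    - [0.085,[0.024,0,0],0]
    - [0.085,[0,0,0.02],0]
    - [0.085,[0,0,0.03],0]
    - [0.085,[0,0,0.03],0]
    - [0.08,[0,0,0.02],0]
    - [0.08,[0,0,0],0]
    - [0.08,[0,0,0],0]

```text
t: 10.25
ee_pos: [0.4156, 0.2751, 0.0385]
tcp_rot: [-3.13, -0.076, -0.018]
ft_force: [-0.8, 0.0, -0.5]
grip_width: 0.08
```

```bash
python3 -c "
from h import *
print(np.round(read_state()['joints'],3))
plan(.420,.279,.0,3)"
```

```text
[0.497 0.4   1.897 0.006 0.83  0.444]
t 10.25 pos [0.4156 0.2751 0.0385] yaw 2.79 tilt [0.0109 0.0108] j6 0.44 w 0.08
turn -0.21 now mm [ 4.1 -3.3 38.6] after turn mm [ 4.1 -3.3 38.6]
```

send_rows:
  increments:
    - [0.08,[0.005,-0.003,0],0]
    - [0.08,[0,0,0.02],0]
    - [0.08,[0,0,0.012],0]
    - [0.08,[0,0,0.004],0]
    - [0.08,[0,0,0.0],0]
    - [0.08,[0,0,0],0]

```text
t: 10.85
ee_pos: [0.4269, 0.2823, 0.0068]
tcp_rot: [-3.124, -0.076, -0.034]
ft_force: [0.8, 0.1, 0.0]
grip_width: 0.0798
```

```bash
python3 -c "
from h import *
plan(.420,.279,.0,3)"
```

```text
t 10.85 pos [0.4269 0.2823 0.0068] yaw 2.77 tilt [0.0212 0.0166] j6 0.45 w 0.0798
turn -0.23 now mm [-7.2  3.   6.6] after turn mm [-7.2  3.   6.6]
```

send_rows:
  increments:
    - [0.08,[-0.006,0.002,0.004],0]
    - [0.08,[0,0,0.004],0]
    - [0.08,[0,0,0],0]

```text
t: 11.15
ee_pos: [0.4219, 0.2807, 0.0]
tcp_rot: [-3.123, -0.076, -0.039]
ft_force: [-0.0, -0.7, 0.2]
grip_width: 0.0799
```

```bash
python3 -c "
from h import *
print(np.round(read_state()['joints'],3),np.round(read_state()['qd'],3))
plan(.420,.279,.0,3)"
```

```text
[0.5   0.464 1.929 0.007 0.719 0.447] [ 0.002 -0.013  0.012  0.     0.011 -0.002]
t 11.15 pos [0.4219 0.2807 0.    ] yaw 2.77 tilt [0.0246 0.0184] j6 0.45 w 0.0799
turn -0.23 now mm [-1.9  1.6 -0.1] after turn mm [-1.9  1.6 -0.1]
```

send_rows:
  increments:
    - [0.05,[-0.002,0,0],0]
    - [0.03,[0,0,0],0]
    - [0.02,[0,0,0],0]
    - [0.02,[0,0,0],0]
    - [0.02,[0,0,0],0]
  grip_force: 50

```text
t: 11.65
ee_pos: [0.4139, 0.2802, 0.0035]
tcp_rot: [-3.123, -0.073, -0.027]
ft_force: [0.1, -0.4, 0.5]
grip_width: 0.0205
```

```bash
python3 -c "
from h import *
snap('wrist','w4',(220,120,460,300),3.2)"
```

```text
(no output)
```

View pics/w4.png

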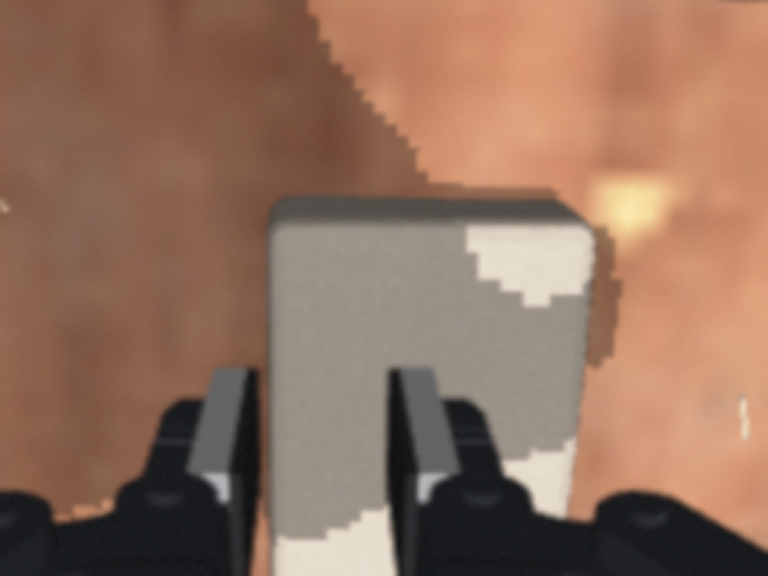

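The right pad (crop 390-440, 370) sits over the block top, whose edges are at 270 and 590. So the tips were too high and rode over the block. I'll lift, re-centre and go down until I feel contact.

```bash
python3 -c "
from h import *
f=pickle.load(open('pics/w4.pkl','rb'))
p=np.array([(275,225),(590,228),(272,540),(572,480)])/3.2+[220,120]
print(world(f,p,.024,1).round(4).tolist(), f['T'][:3,3].round(4)); plan(.42,.279,.05,3)
w=pickle.load(open('pics/w2.pkl','rb'))
# camera-height check: known 192 mm rim length / 90 handle
print(world(w,[(266,205),(447,206)],.07,1).round(4).tolist())
"
```

```text
[[0.4034, 0.3109, 0.024], [0.4514, 0.3126, 0.024], [0.4045, 0.2568, 0.024], [0.4542, 0.2693, 0.024]] [0.4063 0.3456 0.1673]
t 11.7 pos [0.4143 0.2803 0.0034] yaw 2.68 tilt [0.0174 0.0185] j6 0.45 w 0.0202
turn -0.32 now mm [  6.5   0.8 -46.5] after turn mm [  6.5   0.8 -46.5]
[[0.3427, 0.1694, 0.07], [0.5288, 0.1819, 0.07]]
```

send_rows:
  increments:
    - [0.02,[0,0,-0.02],0]
    - [0.03,[0,0,-0.03],0]
    - [0.068,[0,0,0],0]
    - [0.068,[0,0,0],0]
    - [0.068,[0,0,0],0]

```text
t: 12.2
ee_pos: [0.4141, 0.2794, 0.0538]
tcp_rot: [-3.123, -0.074, -0.028]
ft_force: [-0.0, 0.2, 0.7]
grip_width: 0.0681
```

```bash
python3 -c "
from h import *
plan(.426,.279,.02,3)
f=snap('wrist','w5',(200,120,460,315),3)"
```

```text
t 12.2 pos [0.4141 0.2794 0.0538] yaw 2.7 tilt [0.0177 0.018 ] j6 0.45 w 0.0681
turn -0.3 now mm [11.3  1.5 34. ] after turn mm [11.3  1.6 34. ]
```

View pics/w5.png

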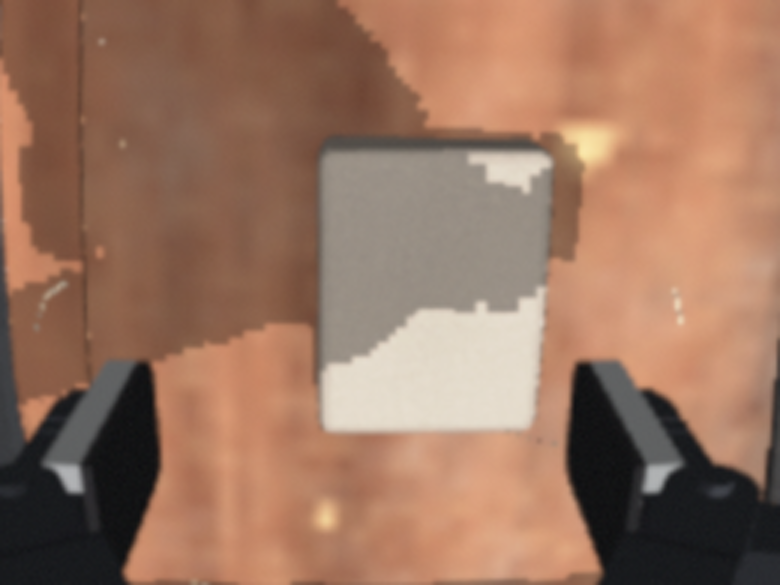

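```bash
python3 -c "
from h import *
f=pickle.load(open('pics/w5.pkl','rb'))
p=np.array([(320,148),(553,148),(535,432),(320,432)])/3+[200,120]
w=world(f,p,.024,1);print(w.round(4).tolist(),w.mean(0))
# tip inner edges in tool frame for assumed depth below camera
T=f['T'];print(T[:3,3].round(4));s=read_state()
for z in (.05,.06,.07,.08): print(z,world(f,np.array([(153,362),(575,362)])/3+[200,120],z,1).round(4).tolist())
plan(*w.mean(0)[:2],.02,3)
"
```

```text
[[0.4026, 0.3116, 0.024], [0.4524, 0.314, 0.024], [0.4554, 0.2465, 0.024], [0.4048, 0.2452, 0.024]] [0.42877935 0.27928816 0.024     ]
[0.4063 0.3448 0.2176]
0.05 [[0.3714, 0.2722, 0.05], [0.4552, 0.2754, 0.05]]
0.06 [[0.3735, 0.2765, 0.06], [0.4523, 0.2796, 0.06]]
0.07 [[0.3756, 0.2808, 0.07], [0.4494, 0.2837, 0.07]]
0.08 [[0.3777, 0.2852, 0.08], [0.4465, 0.2878, 0.08]]
t 12.25 pos [0.4137 0.2791 0.0535] yaw 2.7 tilt [0.0168 0.0175] j6 0.45 w 0.0681
turn -0.3 now mm [14.5  1.1 33.7] after turn mm [14.5  1.2 33.7]
```

Geometry from this view puts the pad tips about 20–26 mm above the reported TCP height, so I have to go lower. I'll descend in small force-checked steps.

send_rows:
  increments:
    - [0.068,[0.012,0,0.01],0]
    - [0.068,[0,0,0.02],0]
    - [0.068,[0,0,0.015],0]
    - [0.068,[0,0,0.005],0]
    - [0.068,[0,0,0],0]

```text
t: 12.75
ee_pos: [0.429, 0.2801, -0.003]
tcp_rot: [-3.126, -0.074, -0.023]
ft_force: [-0.4, 0.3, 0.3]
grip_width: 0.0681
```

```bash
python3 -c "
from h import *
plan(.4288,.279,-.012,3)"
```

```text
t 12.75 pos [ 0.429   0.2801 -0.003 ] yaw 2.7 tilt [0.0142 0.0155] j6 0.44 w 0.0681
turn -0.3 now mm [-0.4  1.3  9. ] after turn mm [-0.4  1.3  9. ]
```

send_rows:
  increments:
    - [0.068,[0,0,0.003],0]
    - [0.068,[0,0,0.003],0]
    - [0.068,[0,0,0.002],0]
    - [0.068,[0,0,0],0]

```text
t: 13.15
ee_pos: [0.4302, 0.2805, -0.0115]
tcp_rot: [-3.125, -0.074, -0.024]
ft_force: [-0.3, -0.6, 0.4]
grip_width: 0.0679
```

send_rows:
  increments:
    - [0.06,[0,0,0],0]
    - [0.05,[0,0,0],0]
    - [0.04,[0,0,0],0]
    - [0.04,[0,0,0],0]
  grip_force: 50

```text
t: 13.55
ee_pos: [0.4306, 0.2808, -0.0099]
tcp_rot: [-3.124, -0.074, -0.027]
ft_force: [0.5, 0.3, -0.9]
grip_width: 0.0506
```

Gripped at 50.6 mm. Lifting and carrying it to the left box's far half.

send_rows:
  increments:
    - [0.03,[0,0,-0.01],0]
    - [0.03,[0,0,-0.03],0]
    - [0.03,[0,0,-0.04],0]
    - [0.03,[0,0,-0.04],0]
    - [0.03,[0,0,0],0]

```text
t: 14.05
ee_pos: [0.4274, 0.2782, 0.115]
tcp_rot: [-3.126, -0.074, -0.022]
ft_force: [0.8, 0.2, -1.0]
grip_width: 0.0512
```

```bash
python3 -c "
from h import *
plan(.481,.1216,.11,2.3)"
```

```text
t 14.05 pos [0.4274 0.2782 0.115 ] yaw 2.71 tilt [0.0134 0.015 ] j6 0.44 w 0.0512
turn 0.41 now mm [ 46.1 159.1   3.3] after turn mm [ 47.2 158.7   3.3]
```

send_rows:
  increments:
    - [0.03,[0.011,0.039,0],0]
    - [0.03,[0.011,0.039,0],0]
    - [0.03,[0.011,0.039,0],0]
    - [0.03,[0.011,0.039,0],0]
    - [0.03,[0,0,0],0]
    - [0.03,[0,0,0],0]

```text
t: 14.65
ee_pos: [0.4805, 0.121, 0.1152]
tcp_rot: [-3.123, -0.08, -0.029]
ft_force: [0.2, 0.1, -0.8]
grip_width: 0.051
```

```bash
python3 -c "
from h import *
plan(.481,.1216,.01,2.3)"
```

```text
t 14.65 pos [0.4805 0.121  0.1152] yaw 2.93 tilt [0.0183 0.0177] j6 0.09 w 0.051
turn 0.63 now mm [ -1.5   1.2 105.2] after turn mm [ -1.4   1.2 105.2]
```

send_rows:
  increments:
    - [0.03,[-0.002,0,0.02],0]
    - [0.03,[0,0,0.02],0]
    - [0.03,[0,0,0.01],0]
    - [0.03,[0,0,0],0]
    - [0.03,[0,0,0],0]

```text
t: 15.15
ee_pos: [0.4777, 0.1252, 0.0638]
tcp_rot: [-3.122, -0.085, -0.028]
ft_force: [0.6, 0.3, -0.6]
grip_width: 0.051
```

```bash
python3 -c "
from h import *
plan(.481,.1216,.01,2.3)"
```

```text
t 15.15 pos [0.4777 0.1252 0.0638] yaw 3.11 tilt [0.0174 0.0187] j6 0.09 w 0.051
turn 0.81 now mm [ 2.2  4.8 53.8] after turn mm [ 2.2  4.7 53.8]
```

send_rows:
  increments:
    - [0.03,[0.001,0.004,0.01],0.8]
    - [0.03,[0,0,0.02],0]
    - [0.03,[0,0,0.015],0]
    - [0.03,[0,0,0.003],0]
    - [0.058,[0,0,0],0]
    - [0.058,[0,0,0],0]
    - [0.058,[0,0,0],0]
    - [0.058,[0,0,-0.02],0]
    - [0.058,[0,0,-0.04],0]
    - [0.058,[0,0,-0.04],0]
    - [0.07,[0,0,-0.02],0]

```text
t: 16.25
ee_pos: [0.4797, 0.1204, 0.1405]
tcp_rot: [-3.122, -0.061, -0.036]
ft_force: [1.3, -0.3, -0.1]
grip_width: 0.0693
```

```bash
python3 -c "
from h import *
plan(.4866,.3888,.15,19.5)"
```

```text
t 16.25 pos [0.4797 0.1204 0.1405] yaw 2.23 tilt [0.0229 0.0193] j6 0.1 w 0.0693
turn -17.27 now mm [  17.5 -268.1   -4.2] after turn mm [  96.3 -250.8   -4.2]
```

send_rows:
  increments:
    - [0.075,[0.003,-0.04,0],0]
    - [0.075,[0.003,-0.04,0],0]
    - [0.075,[0.003,-0.04,0],0]
    - [0.075,[0.003,-0.04,0],0]
    - [0.075,[0.003,-0.04,0],0]
    - [0.075,[0,0,0],-8.5]
    - [0.075,[0,0,0],-8.5]
    - [0.075,[0,0,0],0]

```text
t: 17.05
ee_pos: [0.4942, 0.3307, 0.159]
tcp_rot: [-3.076, -0.524, -0.082]
ft_force: [0.2, -0.9, -0.1]
grip_width: 0.0752
```

```bash
python3 -c "
from h import *
plan(.4866,.3888,.05,20)
f=snap('wrist','w6')"
```

```text
t 17.05 pos [0.4942 0.3307 0.159 ] yaw 19.3 tilt [0.0482 0.0285] j6 0.18 w 0.0752
turn -0.7 now mm [  6.  -56.2 110.1] after turn mm [  6.7 -56.1 110.1]
```

View pics/w6.png

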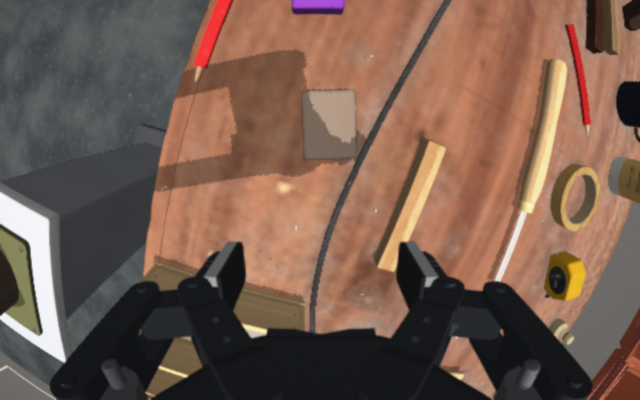

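```bash
python3 -c "
from h import *
f=pickle.load(open('pics/w6.pkl','rb'))
def q(n,p,z):
    w=world(f,p,z,1)[:,:2];print(n,w.mean(0).round(4),w.round(4).tolist(),[round(v,3) if not isinstance(v,tuple) else v for v in cv2.minAreaRect(w.astype(np.float32))])
q('A',[(303,90),(354,90),(357,159),(303,157)],.024)
q('blank',[(424,140),(445,147),(402,263),(379,264)],.022)
plan(.4866,.3888,.05,20)"
```

```text
A [0.4882 0.3907] [[0.4535, 0.4134], [0.4993, 0.4299], [0.5252, 0.3675], [0.4746, 0.3521]] [(0.48924675583839417, 0.3907894492149353), (0.052881043404340744, 0.06747916340827942), 18.93]
blank [0.601  0.3409] [[0.5849, 0.4098], [0.6104, 0.4118], [0.6173, 0.2753], [0.5916, 0.2668]] [(0.6012480854988098, 0.3393395245075226), (0.02609110064804554, 0.1440121829509735), 2.663]
t 17.1 pos [0.4942 0.3304 0.159 ] yaw 19.1 tilt [0.0481 0.0285] j6 0.18 w 0.0748
turn -0.9 now mm [  6.  -56.4 110.2] after turn mm [  6.8 -56.3 110.2]
```

send_rows:
  increments:
    - [0.07,[0.003,-0.03,0.01],0]
    - [0.07,[0.003,-0.028,0.03],0]
    - [0.07,[0,0,0.03],0]
    - [0.07,[0,0,0.03],0]
    - [0.068,[0,0,0.01],0]
    - [0.068,[0,0,0],0]
    - [0.068,[0,0,0],0]

```text
t: 17.8
ee_pos: [0.4902, 0.3908, 0.0527]
tcp_rot: [-3.08, -0.477, -0.095]
ft_force: [0.3, 0.3, -0.3]
grip_width: 0.0679
```

```bash
python3 -c "
from h import *
plan(.488,.390,-.01,19.5)"
```

```text
t 17.8 pos [0.4902 0.3908 0.0527] yaw 17.58 tilt [0.0565 0.0325] j6 0.31 w 0.0679
turn -1.92 now mm [-6.3  1.  62.4] after turn mm [-6.4  0.8 62.4]
```

send_rows:
  increments:
    - [0.068,[-0.006,0.001,0.02],-1.9]
    - [0.068,[0,0,0.02],0]
    - [0.068,[0,0,0.012],0]
    - [0.068,[0,0,0.004],0]
    - [0.068,[0,0,0],0]
    - [0.068,[0,0,0],0]

```text
t: 18.4
ee_pos: [0.4951, 0.3925, 0.0045]
tcp_rot: [-3.066, -0.519, -0.119]
ft_force: [0.2, -0.3, -0.1]
grip_width: 0.0684
```

```bash
python3 -c "
from h import *
plan(.488,.390,-.01,19.5)"
```

```text
t 18.4 pos [0.4951 0.3925 0.0045] yaw 19.18 tilt [0.0703 0.0415] j6 0.28 w 0.0684
turn -0.32 now mm [-8.7  0.2 13.9] after turn mm [-8.7  0.2 13.9]
```

send_rows:
  increments:
    - [0.068,[-0.008,0,0.006],0]
    - [0.068,[0,0,0.006],0]
    - [0.06,[0,0,0],0]
    - [0.05,[0,0,0],0]
    - [0.04,[0,0,0],0]
    - [0.03,[0,0,0],0]

```text
t: 19.0
ee_pos: [0.4891, 0.3913, -0.0059]
tcp_rot: [-3.064, -0.519, -0.125]
ft_force: [-0.4, -1.0, -1.0]
grip_width: 0.0506
```

```bash
python3 -c "
from h import *
plan(.488,.390,-.01,19.5)"
```

```text
t 19.0 pos [ 0.4891  0.3913 -0.0059] yaw 19.19 tilt [0.0739 0.044 ] j6 0.28 w 0.0506
turn -0.31 now mm [-1.8  0.9  3.9] after turn mm [-1.8  0.9  3.9]
```

Gripped (50.6 mm). Lifting.

send_rows:
  increments:
    - [0.03,[0,0,-0.01],0]
    - [0.03,[0,0,-0.03],0]
    - [0.03,[0,0,-0.04],0]
    - [0.03,[0,0,-0.05],8.5]
    - [0.03,[0,0,-0.02],8.5]

```text
t: 19.5
ee_pos: [0.4746, 0.3823, 0.1447]
tcp_rot: [-3.104, -0.048, -0.1]
ft_force: [0.5, 0.5, -0.6]
grip_width: 0.0509
```

```bash
python3 -c "
from h import *
plan(.481,.1216,.12,2.3)"
```

```text
t 19.5 pos [0.4746 0.3823 0.1447] yaw 1.73 tilt [0.0635 0.0368] j6 0.58 w 0.0509
turn -0.57 now mm [ -3.1 261.5  15.4] after turn mm [ -5.7 261.5  15.4]
```

send_rows:
  increments:
    - [0.03,[0,0.037,0],0]
    - [0.03,[0,0.037,0],0]
    - [0.03,[0,0.037,0],0]
    - [0.03,[0,0.037,0],0]
    - [0.03,[0,0.037,0],0]
    - [0.03,[0,0.037,0],0]
    - [0.03,[0,0.037,0],0]
    - [0.03,[0,0,0],0]

```text
t: 20.3
ee_pos: [0.486, 0.1192, 0.1454]
tcp_rot: [-3.094, -0.05, -0.127]
ft_force: [-0.8, -0.2, -1.3]
grip_width: 0.0508
```

```bash
python3 -c "
from h import *
plan(.481,.1216,.034,2.3)
snap('wrist','w7',(200,100,500,325),2.6)"
```

```text
t 20.3 pos [0.486  0.1192 0.1454] yaw 1.76 tilt [0.0809 0.0463] j6 0.07 w 0.0508
turn -0.54 now mm [-14.    2.3 110.7] after turn mm [-14.1   2.2 110.7]
```

View pics/w7.png

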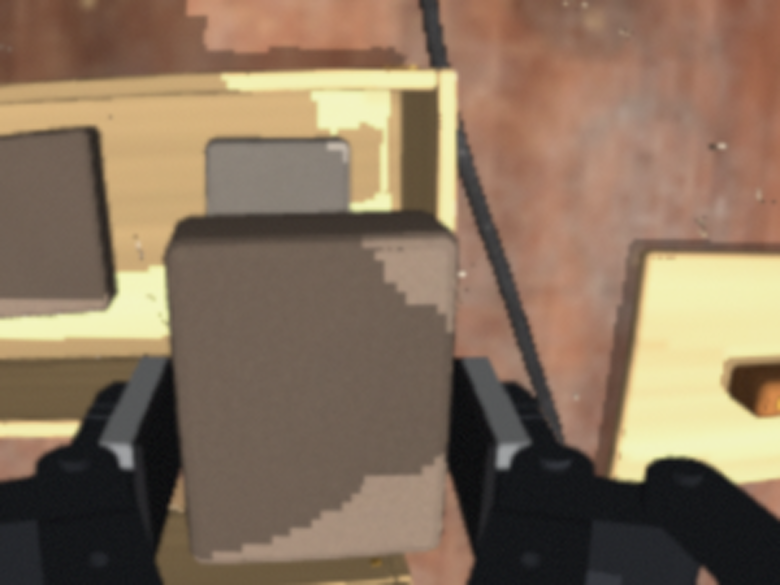

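The first gray block lies well in the box's far half (crop 206-350, 140-215), and the second block is held firmly. I'll stack it on top.

send_rows:
  increments:
    - [0.03,[-0.008,0.002,0.03],-0.5]
    - [0.03,[-0.005,0,0.03],0]
    - [0.03,[0,0,0.02],0]
    - [0.03,[0,0,0],0]
    - [0.03,[0,0,0],0]

```text
t: 20.85
ee_pos: [0.4832, 0.1267, 0.0667]
tcp_rot: [-3.088, -0.065, -0.14]
ft_force: [0.6, 0.1, -0.6]
grip_width: 0.0509
```

```bash
python3 -c "
from h import *
plan(.481,.1216,.034,2.3)"
```

```text
t 20.85 pos [0.4832 0.1267 0.0667] yaw 2.28 tilt [0.0895 0.0516] j6 0.06 w 0.0509
turn -0.02 now mm [-5.4  6.5 32.1] after turn mm [-5.4  6.5 32.1]
```

send_rows:
  increments:
    - [0.03,[-0.005,0.006,0.014],0]
    - [0.03,[0,0,0.012],0]
    - [0.03,[0,0,0],0]
    - [0.058,[0,0,0],0]
    - [0.06,[0,0,0],0]
    - [0.06,[0,0,0],0]
    - [0.06,[0,0,-0.05],0]
    - [0.06,[0,0,-0.05],0]
    - [0.06,[0,0,-0.05],0]
    - [0.06,[0,0,-0.05],0]

```text
t: 21.85
ee_pos: [0.4628, 0.1142, 0.2427]
tcp_rot: [-3.087, -0.071, -0.135]
ft_force: [1.6, 0.5, 0.9]
grip_width: 0.0598
```

```bash
python3 -c "
from h import *
plan(.6,.34,.15,0)"
```

```text
t 21.85 pos [0.4628 0.1142 0.2427] yaw 2.5 tilt [0.0857 0.0525] j6 0.06 w 0.0598
turn 2.5 now mm [ 138.1 -214.2  115.8] after turn mm [ 128.7 -220.   115.8]
```

```bash
python3 -c "
from h import *
s=read_state();j=np.array(s['joints']);print(j.round(4),np.array(s['qd']).round(3),'sum',(j[1]+j[2]+j[4]-np.pi).round(4))
plan(.6,.1142,.2427,92.5)"
```

```text
[0.1187 0.0901 1.7183 0.0443 1.242  0.0606] [-0.049 -0.52  -0.748 -0.018  1.262  0.015] sum -0.0913
t 21.85 pos [0.4628 0.1142 0.2427] yaw 2.5 tilt [0.0857 0.0525] j6 0.06 w 0.0598
turn -90.0 now mm [136.5   6.6  11.7] after turn mm [ -6.6 136.5  11.7]
```

send_rows:
  increments:
    - [0.06,[0,0,0],8.5]
    - [0.06,[0,0,0],8.5]
    - [0.06,[0,0,0],8.5]
    - [0.06,[0,0,0],8.5]

```text
t: 22.25
ee_pos: [0.4686, 0.1147, 0.2571]
tcp_rot: [-2.936, 0.842, -0.141]
ft_force: [-0.1, -0.1, -0.5]
grip_width: 0.06
```

```bash
python3 -c "
from h import *
s=read_state();j=np.array(s['joints']);print(j.round(4),np.array(s['qd']).round(3),'sum',(j[1]+j[2]+j[4]-np.pi).round(4))
plan(.6,.1142,.2427,92.5)"
```

```text
[0.1183 0.0732 1.7027 0.0443 1.2482 0.6652] [ 1.000e-03 -2.200e-02 -1.200e-02 -1.000e-03  5.000e-03  1.488e+00] sum -0.1176
t 22.25 pos [0.4686 0.1147 0.2571] yaw -32.2 tilt [0.1117 0.0555] j6 0.67 w 0.06
turn -124.7 now mm [110.3 -66.9  28.9] after turn mm [ -7.8 128.7  28.9]
```

send_rows:
  increments:
    - [0.06,[0,0,0],8.5]
    - [0.06,[0,0,0],8.5]
    - [0.06,[0,0,0],8.5]
    - [0.06,[0,0,0],8.5]
    - [0.06,[0,0,0],8.5]
    - [0.06,[0,0,0],8.5]
    - [0.06,[0,0,0],6]
    - [0.06,[0,0,0],0]
    - [0.06,[0,0,-0.04],0]
    - [0.06,[0,0,-0.05],0]

```text
t: 23.25
ee_pos: [0.4517, 0.1089, 0.3472]
tcp_rot: [-2.149, 2.134, -0.054]
ft_force: [0.8, 0.6, 0.6]
grip_width: 0.06
```

```bash
cat >> h.py <<'E'
def settle(n=2):
    for _ in range(n): grab_frame('top')
E
python3 -c "
from h import *
plan(.6,.1142,.2427,90)
settle()
plan(.72,.056,.2,90)"
```

```text
t 23.25 pos [0.4517 0.1089 0.3472] yaw -89.44 tilt [0.1041 0.0547] j6 1.67 w 0.06
turn -179.44 now mm [   1.8 -136.6  119.5] after turn mm [ -0.5 136.6 119.5]
t 23.35 pos [0.4565 0.1094 0.3549] yaw -89.4 tilt [0.1215 0.0567] j6 1.67 w 0.0602
turn -179.4 now mm [  64.7 -242.5  182.4] after turn mm [-62.2 243.1 182.4]
```

send_rows:
  increments:
    - [0.06,[0.01,-0.048,0.01],0]
    - [0.06,[0.01,-0.048,0.01],0]
    - [0.06,[0.01,-0.048,0.01],0]
    - [0.06,[0.01,-0.048,0.01],0]
    - [0.06,[0.01,-0.048,0.01],0]

```text
t: 23.85
ee_pos: [0.697, 0.0663, 0.3383]
tcp_rot: [-2.151, 2.1, -0.079]
ft_force: [-0.0, 0.9, -0.1]
grip_width: 0.06
```

```bash
python3 -c "
from h import *
plan(.72,.056,.2,90)
settle()
plan(.72,.056,.2,90)
j=np.array(read_state()['joints']);print(j.round(4),'sum',(j[1]+j[2]+j[4]-np.pi).round(4))"
```

```text
t 23.85 pos [0.697  0.0663 0.3383] yaw -88.41 tilt [0.1307 0.0592] j6 1.55 w 0.06
turn -178.41 now mm [ 18.7  -4.4 139.3] after turn mm [-18.6   4.9 139.3]
t 23.95 pos [0.7005 0.065  0.3336] yaw -88.55 tilt [0.128 0.058] j6 1.55 w 0.0599
turn -178.55 now mm [ 16.8  -1.9 134.2] after turn mm [-16.8   2.3 134.2]
[1.0000e-04 3.5820e-01 1.1354e+00 5.8100e-02 1.5195e+00 1.5499e+00] sum -0.1285
```

send_rows:
  increments:
    - [0.06,[0.006,0,0.02],0]
    - [0.06,[0.006,0,0.02],0]
    - [0.06,[0.005,0,0.02],0]
    - [0.06,[0,0,0.02],0]

```text
t: 24.35
ee_pos: [0.7135, 0.052, 0.2518]
tcp_rot: [-2.158, 2.094, -0.081]
ft_force: [-0.1, 0.2, 0.6]
grip_width: 0.06
```

```bash
python3 -c "
from h import *
plan(.72,.056,.2,90)
settle()
plan(.72,.056,.1,90)
j=np.array(read_state()['joints']);print(j.round(4),'sum',(j[1]+j[2]+j[4]-np.pi).round(4))"
```

```text
t 24.35 pos [0.7135 0.052  0.2518] yaw -88.06 tilt [0.1314 0.0582] j6 1.51 w 0.06
turn -178.06 now mm [-0.9  0.4 52.4] after turn mm [ 0.9 -0.4 52.4]
t 24.45 pos [0.7113 0.0527 0.2487] yaw -88.09 tilt [0.1242 0.0588] j6 1.51 w 0.0602
turn -178.09 now mm [  5.1  10.  148.6] after turn mm [ -5.5  -9.8 148.6]
[-0.0189  0.4102  1.2571  0.0627  1.351   1.5121] sum -0.1232
```

```bash
python3 -c "
from h import *
f=pickle.load(open('pics/t3.pkl','rb'))
print(world(f,np.array([(507,135),(644,135)])/4+[220,130],.018).round(4).tolist())
print(world(f,np.array([(566,70),(588,70)])/4+[220,130],.048).round(4).tolist())
print('boxL rim',world(f,np.array([(424,243),(568,238),(582,482),(437,487)])/4+[220,130],.07).round(4).tolist())
print('block_in',world(f,np.array([(455,400),(538,392),(541,452),(457,460)])/4+[220,130],.03).round(4).tolist())
plan(.727,.057,.008,90)
"
```

```text
[[0.6334, 0.1123, 0.018], [0.6336, -0.0022, 0.018]]
[[0.6811, 0.0652, 0.048], [0.6811, 0.0472, 0.048]]
boxL rim [[0.5336, 0.1814, 0.07], [0.5378, 0.0673, 0.07], [0.3466, 0.0586, 0.07], [0.3424, 0.1708, 0.07]]
block_in [[0.4116, 0.1562, 0.03], [0.4182, 0.0891, 0.03], [0.3702, 0.0871, 0.03], [0.3636, 0.1546, 0.03]]
t 24.45 pos [0.7113 0.0527 0.2487] yaw -88.09 tilt [0.1242 0.0588] j6 1.51 w 0.0602
turn -178.09 now mm [  9.4  14.6 240.6] after turn mm [ -9.9 -14.3 240.6]
```

send_rows:
  increments:
    - [0.06,[0.004,0.006,0.05],1.9]
    - [0.06,[0.003,0.004,0.05],0]
    - [0.06,[0.002,0.003,0.05],0]
    - [0.06,[0,0,0.04],0]
    - [0.06,[0,0,0.015],0]

```text
t: 24.95
ee_pos: [0.7323, 0.0568, 0.0562]
tcp_rot: [-2.122, 2.115, -0.092]
ft_force: [-1.1, 0.0, 0.2]
grip_width: 0.06
```

```bash
python3 -c "
from h import *
settle()
plan(.728,.056,.008,90)"
```

```text
t 25.05 pos [0.7329 0.0568 0.0575] yaw -89.59 tilt [0.146 0.059] j6 1.52 w 0.06
turn -179.59 now mm [ 3.6 12.1 48.1] after turn mm [ -3.7 -12.   48.1]
```

send_rows:
  increments:
    - [0.06,[0.003,0.008,0.016],0]
    - [0.06,[0,0.003,0.016],0]
    - [0.06,[0,0,0.012],0]

```text
t: 25.35
ee_pos: [0.7369, 0.0566, 0.0233]
tcp_rot: [-2.113, 2.102, -0.112]
ft_force: [0.2, -0.2, 0.3]
grip_width: 0.06
```

```bash
python3 -c "
from h import *
settle()
plan(.728,.056,.008,90)"
```

```text
t 25.45 pos [0.7359 0.0566 0.0216] yaw -89.43 tilt [0.1615 0.059 ] j6 1.5 w 0.0601
turn -179.43 now mm [ 1.3 10.  12.1] after turn mm [ -1.4 -10.   12.1]
```

send_rows:
  increments:
    - [0.05,[0,0,0.01],0]
    - [0.03,[0,0,0],0]
    - [0,[0,0,0],0]
    - [0,[0,0,0],0]
    - [0,[0,0,0],0]
  grip_force: 80

```text
t: 25.95
ee_pos: [0.7407, 0.0569, 0.0163]
tcp_rot: [-2.112, 2.1, -0.117]
ft_force: [-0.2, 0.1, -1.9]
grip_width: 0.0157
```

```bash
python3 -c "
from h import *
plan(.728,.056,.008,90);print(np.round(read_state()['ft_force'],1))"
```

```text
t 25.95 pos [0.7407 0.0569 0.0163] yaw -89.39 tilt [0.168  0.0586] j6 1.5 w 0.0157
turn -179.39 now mm [ 1.3 14.   6. ] after turn mm [ -1.4 -13.9   6. ]
[-0.2  0.1 -1.9]
```

send_rows:
  increments:
    - [0,[0,0,-0.02],0]
    - [0,[0,0,-0.04],0]
    - [0,[0,0,-0.04],0]
    - [0,[0,0,-0.03],0]
    - [0,[0,0,-0.02],0]
    - [0,[0,0,-0.01],0]
    - [0,[0,0,-0.005],0]

```text
t: 26.65
ee_pos: [0.7073, 0.0473, 0.177]
tcp_rot: [-2.12, 2.108, -0.1]
ft_force: [0.8, 0.1, -2.8]
grip_width: 0.0159
```

```bash
python3 -c "
from h import *
settle()
plan(.440,.1195,.14,92.5);print(np.round(read_state()['ft_force'],1),np.round(read_state()['joints'],3))"
```

```text
t 26.75 pos [0.7074 0.0473 0.1764] yaw -89.41 tilt [0.1525 0.0591] j6 1.51 w 0.0156
turn -181.91 now mm [-72.7 269.7  -0.6] after turn mm [  81.7 -267.1   -0.6]
[ 0.7  0.7 -3.1] [-0.028  0.437  1.401  0.069  1.152  1.514]
```

```bash
python3 -c "
from h import *
plan(.4527,.1215,.14)"
```

```text
t 26.75 pos [0.7074 0.0473 0.1764] yaw -89.41 tilt [0.1525 0.0591] j6 1.51 w 0.0156
turn 0 now mm [-74.6 257.1   1.5] after turn mm [-74.6 257.1   1.5]
```

send_rows:
  increments:
    - [0,[-0.011,0.03,0],-1.2]
    - [0,[-0.011,0.04,0],-1.2]
    - [0,[-0.011,0.04,0],0]
    - [0,[-0.011,0.04,0],0]
    - [0,[-0.011,0.04,0],0]
    - [0,[-0.009,0.03,0],0]
    - [0,[-0.005,0.02,0],0]
    - [0,[0,0.01,0],0]

```text
t: 27.55
ee_pos: [0.4424, 0.108, 0.1265]
tcp_rot: [-2.177, 2.075, -0.084]
ft_force: [-0.1, 0.1, -2.9]
grip_width: 0.0157
```

```bash
python3 -c "
from h import *
settle()
plan(.4527,.1215,.1,93.1)"
```

```text
t 27.65 pos [0.4434 0.1076 0.1268] yaw -87.08 tilt [0.1323 0.0571] j6 1.6 w 0.0157
turn -180.18 now mm [-12.1  -6.2  28.6] after turn mm [12.   6.2 28.6]
```

send_rows:
  increments:
    - [0,[-0.012,-0.006,0.01],0]
    - [0,[0,0,0.005],0]

```text
t: 27.85
ee_pos: [0.4556, 0.1207, 0.1143]
tcp_rot: [-2.172, 2.073, -0.092]
ft_force: [-0.0, -0.2, -2.6]
grip_width: 0.0157
```

```bash
python3 -c "
from h import *
settle()
plan(.4533,.1215,.0783,93.1)
snap('wrist','w8')"
```

```text
t 27.95 pos [0.4543 0.1198 0.1138] yaw -87.13 tilt [0.1362 0.0564] j6 1.63 w 0.0158
turn -180.23 now mm [ 0.1  5.9 35.1] after turn mm [-0.  -5.9 35.1]
```

View pics/w8.png

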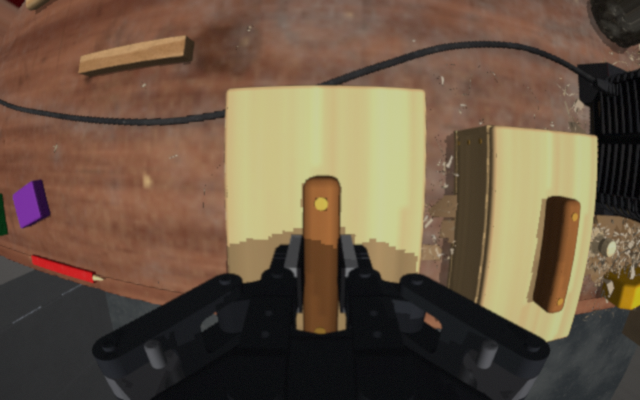

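```bash
python3 -c "
from h import *
f=pickle.load(open('pics/w8.pkl','rb'))
print(world(f,[(228,89),(425,90)],.1125,1).round(4).tolist())
print(world(f,[(321,177),(322,333)],.1445,1).round(4).tolist())
print('R lid',world(f,[(492,125),(598,136)],.08,1).round(4).tolist(),world(f,[(563,197),(547,311)],.11,1).round(4).tolist())
plan(.4533,.1215,.09,93.1)
"
```

```text
[[0.5353, 0.1775, 0.1125], [0.5396, 0.0641, 0.1125]]
[[0.4885, 0.1193, 0.1445], [0.4079, 0.1147, 0.1445]]
R lid [[0.5289, 0.0024, 0.08], [0.5368, -0.1142, 0.08]] [[0.484, -0.0462, 0.11], [0.3974, -0.0549, 0.11]]
t 28.0 pos [0.4539 0.1197 0.114 ] yaw -87.14 tilt [0.1358 0.0564] j6 1.63 w 0.0158
turn -180.24 now mm [-0.6  3.8 23.7] after turn mm [ 0.7 -3.8 23.7]
```

send_rows:
  increments:
    - [0,[-0.003,0.004,0.008],0]
    - [0,[0,0.002,0.01],0]
    - [0,[0,0.001,0.008],0]

```text
t: 28.3
ee_pos: [0.4528, 0.1233, 0.0875]
tcp_rot: [-2.17, 2.075, -0.094]
ft_force: [0.3, -0.3, -3.4]
grip_width: 0.0158
```

```bash
python3 -c "
from h import *
settle()
plan(.4528,.1217,.0783,93.1);print(np.round(read_state()['ft_force'],1))"
```

```text
t 28.4 pos [0.4516 0.1232 0.0868] yaw -87.23 tilt [0.1373 0.0561] j6 1.64 w 0.0161
turn -180.33 now mm [2.  0.1 8.5] after turn mm [-2.  -0.1  8.5]
[-0.9  0.4 -2.4]
```

send_rows:
  increments:
    - [0,[0.001,-0.001,0.005],0]
    - [0,[0,0,0.005],0]
    - [0,[0,0,0.003],0]

```text
t: 28.7
ee_pos: [0.4535, 0.1226, 0.0773]
tcp_rot: [-2.173, 2.075, -0.092]
ft_force: [-25.5, -6.1, 69.6]
grip_width: 0.0156
```

```bash
python3 -c "
from h import *
plan(.4528,.1217,.0783,93.1);print(np.round(read_state()['ft_force'],1))"
```

```text
t 28.7 pos [0.4535 0.1226 0.0773] yaw -87.16 tilt [0.1375 0.0558] j6 1.63 w 0.0156
turn -180.26 now mm [ 0.8  0.6 -1.1] after turn mm [-0.8 -0.6 -1.1]
[-25.5  -6.1  69.6]
```

send_rows:
  increments:
    - [0.03,[0,0,0],0]
    - [0.04,[0,0,0],0]
    - [0.045,[0,0,-0.02],0]
    - [0.05,[0,0,-0.04],0]
    - [0.06,[0,0,-0.04],0]
    - [0.07,[0,0,-0.03],0]
    - [0.07,[0,0,-0.02],0]
    - [0.07,[0,0,-0.01],0]

```text
t: 29.5
ee_pos: [0.4343, 0.1136, 0.2431]
tcp_rot: [-2.167, 2.071, -0.099]
ft_force: [0.5, -0.2, -0.2]
grip_width: 0.07
```

```bash
python3 -c "
from h import *
settle()
plan(.44,-.055,.2,93.5)
f=snap('wrist','w9');snap('top','t9');cv2.imwrite('pics/w9.png',np.hstack([cv2.resize(f['img'][80:380,180:620,::-1],None,fx=1.8,fy=1.8)]))"
```

```text
t 29.6 pos [0.4344 0.1136 0.2424] yaw -87.18 tilt [0.1454 0.057 ] j6 1.64 w 0.0703
turn -0.68 now mm [170.6   7.7  33.1] after turn mm [170.5   9.7  33.1]
```

View pics/w9.png

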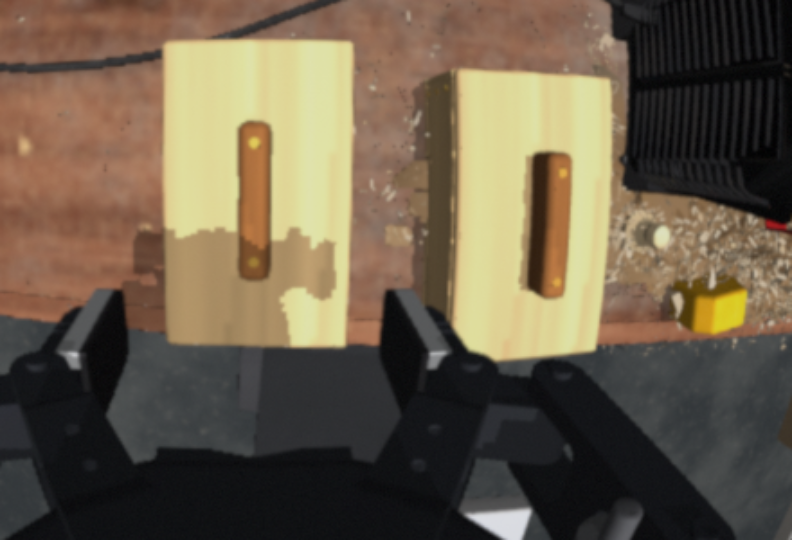

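The left lid looks seated, with no side gap (crop 165-352, 42-347). I'll verify its size and centre at the z = 0.08 plane.

```bash
python3 -c "
from h import *
f=pickle.load(open('pics/w9.pkl','rb'))
def q(n,p,z):
    w=world(f,np.array(p)/1.8+[180,80],z,1)[:,:2];print(n,w.mean(0).round(4),w.round(4).tolist(),cv2.minAreaRect(w.astype(np.float32)))
q('L',[(163,42),(353,41),(347,347),(168,346)],.08)
q('Lh',[(254,121),(254,281)],.11)
q('R',[(457,69),(611,76),(598,350),(454,360)],.08)
q('Rh',[(563,152),(551,297)],.11)
q('turned',[(661,238)],.05)
"
```

```text
L [0.4416 0.1192] [[0.5343, 0.1811], [0.5397, 0.0664], [0.3498, 0.0572], [0.3428, 0.1719]] ((0.4412904977798462, 0.11914569139480591), (0.19169113039970398, 0.11491986364126205), 2.749513864517212)
Lh [0.4425 0.1197] [[0.4868, 0.1218], [0.3981, 0.1175]] ((0.4424530565738678, 0.11966913938522339), (0.08881959319114685, 0.0), -177.1980438232422)
R [ 0.4389 -0.0647] [[0.5283, 0.0005], [0.5379, -0.1138], [0.3475, -0.1295], [0.3421, -0.0159]] ((0.4378742277622223, -0.06466608494520187), (0.19108150899410248, 0.11475668847560883), 4.814460277557373)
Rh [ 0.4388 -0.0624] [[0.4827, -0.0608], [0.3949, -0.064]] ((0.43877530097961426, -0.062363967299461365), (0.08782187849283218, 0.0), -177.92398071289062)
turned [ 0.4261 -0.196 ] [[0.4261, -0.196]] ((0.4261007308959961, -0.19598320126533508), (0.0, 0.0), 0.0)
```

send_rows:
  increments:
    - [0.07,[0.03,0.002,0],-0.7]
    - [0.07,[0.04,0.002,0],0]
    - [0.07,[0.04,0.002,0],0]
    - [0.07,[0.03,0.002,0],0]
    - [0.06,[0.02,0,0],0]
    - [0.06,[0.01,0,0],0]

```text
t: 30.3
ee_pos: [0.4304, -0.0589, 0.2188]
tcp_rot: [-2.197, 2.061, -0.07]
ft_force: [0.1, 0.2, -0.3]
grip_width: 0.0599
```

```bash
python3 -c "
from h import *
settle()
plan(.4387,-.061,.078,93.8)"
```

```text
t 30.4 pos [ 0.4305 -0.0583  0.2191] yaw -86.17 tilt [0.1213 0.062 ] j6 1.15 w 0.0601
turn 0.03 now mm [ 10.9   9.7 140.6] after turn mm [ 10.9   9.7 140.6]
```

send_rows:
  increments:
    - [0.06,[0.004,0.004,0.03],0]
    - [0.06,[0.004,0.004,0.03],0]
    - [0.06,[0.002,0.002,0.03],0]
    - [0.06,[0,0,0.02],0]

```text
t: 30.8
ee_pos: [0.4378, -0.0591, 0.1071]
tcp_rot: [-2.194, 2.056, -0.077]
ft_force: [-0.8, 0.5, -0.7]
grip_width: 0.0599
```

```bash
python3 -c "
from h import *
settle()
plan(.4387,-.061,.078,93.8)"
```

```text
t 30.9 pos [ 0.4365 -0.0585  0.1063] yaw -86.07 tilt [0.124  0.0641] j6 1.1 w 0.0596
turn 0.13 now mm [ 4.2  1.6 28.2] after turn mm [ 4.2  1.6 28.2]
```

send_rows:
  increments:
    - [0.055,[0.003,0,0.012],0]
    - [0.05,[0.001,0,0.012],0]
    - [0.03,[0,0,0.002],0]
    - [0,[0,0,0],0]
    - [0,[0,0,0],0]
    - [0,[0,0,0],0]

```text
t: 31.5
ee_pos: [0.4423, -0.0576, 0.0835]
tcp_rot: [-2.199, 2.05, -0.074]
ft_force: [-0.1, -0.0, -3.4]
grip_width: 0.0147
```

```bash
python3 -c "
from h import *
plan(.72,.06,.02,90);print(np.round(read_state()['ft_force'],1))"
```

```text
t 31.5 pos [ 0.4423 -0.0576  0.0835] yaw -85.76 tilt [0.1271 0.0649] j6 1.09 w 0.0147
turn 4.24 now mm [ -93.  -274.1  105.8] after turn mm [-113.  -266.5  105.8]
[-0.1 -0.  -3.4]
```

send_rows:
  increments:
    - [0,[0,0,-0.01],0]
    - [0,[0,0,-0.03],0]
    - [0,[0,0,-0.04],0]
    - [0,[0,0,-0.03],0]
    - [0,[0,0,-0.015],0]
    - [0,[0,0,-0.005],0]

```text
t: 32.1
ee_pos: [0.422, -0.0656, 0.2196]
tcp_rot: [-2.2, 2.052, -0.069]
ft_force: [0.1, -0.4, -3.3]
grip_width: 0.0152
```

```bash
python3 -c "
from h import *
settle()
plan(.439,.295,.2);print(np.round(read_state()['ft_force'],1))"
```

```text
t 32.2 pos [ 0.4218 -0.0654  0.2183] yaw -85.8 tilt [0.1224 0.0659] j6 1.11 w 0.0155
turn 0 now mm [-356.6  -38.3   43.9] after turn mm [-356.6  -38.3   43.9]
[ 0.3 -0.  -2.6]
```

send_rows:
  increments:
    - [0,[-0.02,-0.003,0],0]
    - [0,[-0.04,-0.004,0.002],0]
    - [0,[-0.04,-0.004,0.002],0]
    - [0,[-0.04,-0.004,0.002],0]
    - [0,[-0.04,-0.004,0.002],0]
    - [0,[-0.04,-0.004,0.003],0]
    - [0,[-0.04,-0.004,0.003],0]
    - [0,[-0.04,-0.004,0.003],0]
    - [0,[-0.03,-0.004,0.003],0]
    - [0,[-0.015,-0.002,0.003],0]
    - [0,[-0.005,0,0.003],0]

```text
t: 33.3
ee_pos: [0.4276, 0.2986, 0.2002]
tcp_rot: [-2.212, 2.075, -0.045]
ft_force: [0.3, -0.3, -2.4]
grip_width: 0.0151
```

```bash
python3 -c "
from h import *
settle()
plan(.439,.295,.022,90);print(np.round(read_state()['ft_force'],1))"
```

```text
t 33.4 pos [0.427  0.2969 0.1998] yaw -86.25 tilt [0.0943 0.0569] j6 2.03 w 0.0152
turn -176.25 now mm [ 11.7   5.6 177.8] after turn mm [-12.   -4.8 177.8]
[-0.1 -0.1 -3.1]
```

send_rows:
  increments:
    - [0,[0.004,0.002,0.03],0]
    - [0,[0.004,0.002,0.04],0]
    - [0,[0.004,0.002,0.04],0]
    - [0,[0,0,0.03],0]
    - [0,[0,0,0.015],0]

```text
t: 33.9
ee_pos: [0.4393, 0.2882, 0.0427]
tcp_rot: [-2.205, 2.079, -0.052]
ft_force: [-0.0, -0.2, -2.5]
grip_width: 0.0152
```

```bash
python3 -c "
from h import *
settle()
plan(.439,.295,.024,90);print(np.round(read_state()['ft_force'],1))"
```

```text
t 34.0 pos [0.4384 0.2878 0.0426] yaw -86.47 tilt [0.098  0.0556] j6 2.01 w 0.0154
turn -176.47 now mm [-6.2  0.9 18.9] after turn mm [ 6.2 -1.2 18.9]
[-0.9  0.1 -2.3]
```

send_rows:
  increments:
    - [0,[0,0,0.01],0]
    - [0,[0,0,0.006],0]
    - [0,[0,0,0],0]
    - [0.04,[0,0,0],0]
    - [0.05,[0,0,0],0]
    - [0.06,[0,0,0],0]
    - [0.06,[0,0,-0.03],0]
    - [0.06,[0,0,-0.05],0]
    - [0.06,[0,0,-0.04],0]
    - [0.06,[0,0,-0.025],0]
    - [0.06,[0,0,-0.01],0]

```text
t: 35.1
ee_pos: [0.4279, 0.2804, 0.1913]
tcp_rot: [-2.198, 2.074, -0.057]
ft_force: [1.0, 0.6, -0.7]
grip_width: 0.06
```

send_rows:
  increments:
    - [0.06,[0,0,0],-8.5]
    - [0.06,[0,0,0],-8.5]
    - [0.06,[0,0,0],-8.5]
    - [0.06,[0,0,0],-8.5]
    - [0.06,[0,0,0],-8.5]
    - [0.06,[0,0,0],-8.5]
    - [0.06,[0,0,0],-8.5]
    - [0.06,[0,0,0],-8.5]
    - [0.06,[0,0,0],-8.5]
    - [0.06,[0,0,0],-8.5]
    - [0.06,[0,0,0],-2]

```text
t: 36.2
ee_pos: [0.4257, 0.2804, 0.1887]
tcp_rot: [-3.077, -0.048, -0.17]
ft_force: [0.3, 0.1, -0.8]
grip_width: 0.06
```

```bash
python3 -c "
from h import *
settle()
plan(.60,.30,.16,1)
f=grab_frame('top');pickle.dump(f,open('pics/t10.pkl','wb'))
im=f['img'][140:270,240:460];cv2.imwrite('pics/t10.png',cv2.resize(im[:,:,::-1],None,fx=3.5,fy=3.5,interpolation=cv2.INTER_CUBIC))"
```

```text
t 36.3 pos [0.4257 0.2803 0.1887] yaw 1.36 tilt [0.1088 0.0612] j6 0.47 w 0.0601
turn 0.36 now mm [170.5 -12.7  48.7] after turn mm [170.4 -13.8  48.7]
```

View pics/t10.png

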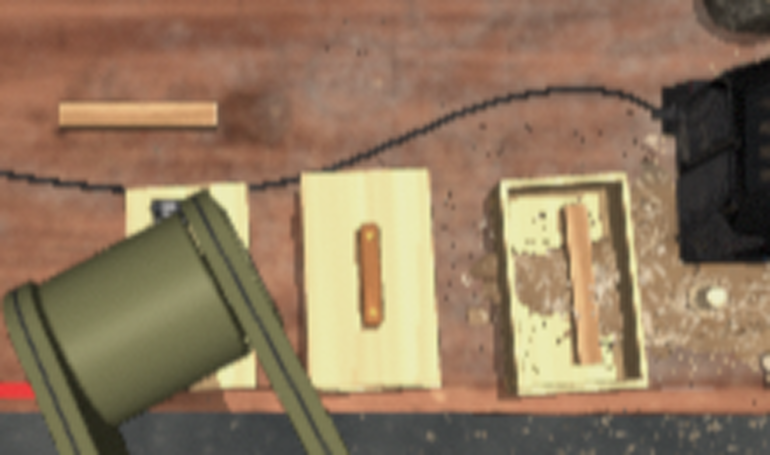

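The right box holds the blank (crop 565-600, 205-363), the left lid is on, and the loose blank is at (58-217, 102-127), unmoved.

```bash
python3 -c "
from h import *
f=pickle.load(open('pics/t10.pkl','rb'))
def q(n,p,z):
    w=world(f,np.array(p)/3.5+[240,140],z)[:,:2];print(n,w.mean(0).round(4),w.round(4).tolist(),cv2.minAreaRect(w.astype(np.float32)))
q('boxR',[(500,182),(626,174),(648,386),(520,394)],.07)
q('in',[(566,205),(587,204),(600,362),(577,363)],.028)
q('blank',[(58,102),(217,102),(217,128),(58,127)],.022)
q('lidL',[(300,173),(428,169),(440,387),(309,387)],.08)
q('lid2',[(126,188),(248,184),(256,386)],.018)
q('turned',[(717,297)],.05)
plan(.598,.337,.05,1)
"
```

```text
boxR [ 0.4389 -0.0623] [[0.5299, 0.0014], [0.5375, -0.1126], [0.3479, -0.1256], [0.3405, -0.0125]] ((0.43889865279197693, -0.06210215389728546), (0.1902972012758255, 0.11423397064208984), 3.920356512069702)
in [ 0.4421 -0.0794] [[0.5148, -0.0662], [0.5158, -0.0858], [0.3694, -0.0934], [0.3684, -0.0723]] ((0.4421216547489166, -0.07948476076126099), (0.1465906947851181, 0.02113073132932186), 2.6492066383361816)
blank [0.6014 0.3373] [[0.6136, 0.4134], [0.6139, 0.2618], [0.5887, 0.2615], [0.5894, 0.4127]] ((0.6011607050895691, 0.3374270796775818), (0.02520880475640297, 0.15190887451171875), 0.09154568612575531)
lidL [0.4422 0.1206] [[0.5362, 0.1822], [0.5401, 0.0673], [0.3464, 0.059], [0.3461, 0.1738]] ((0.4413129985332489, 0.12062707543373108), (0.19481909275054932, 0.11502955853939056), 2.4452593326568604)
lid2 [0.4712 0.2672] [[0.5315, 0.3472], [0.5356, 0.2317], [0.3465, 0.2227]] ((0.4663965106010437, 0.2442808896303177), (0.2229800820350647, 0.0980832502245903), 33.95188903808594)
turned [ 0.4279 -0.1962] [[0.4279, -0.1962]] ((0.4278682768344879, -0.1961977779865265), (0.0, 0.0), 0.0)
t 36.35 pos [0.4258 0.2804 0.1889] yaw 1.3 tilt [0.1091 0.0613] j6 0.47 w 0.0597
turn 0.3 now mm [157.  -43.4 160. ] after turn mm [156.8 -44.2 160. ]
```

send_rows:
  increments:
    - [0.055,[0.025,-0.007,0],0]
    - [0.055,[0.035,-0.01,0.01],0]
    - [0.055,[0.035,-0.01,0.01],0]
    - [0.055,[0.03,-0.008,0.02],0]
    - [0.055,[0.02,-0.006,0.03],0]
    - [0.055,[0.008,-0.003,0.03],0]
    - [0.055,[0,0,0.02],0]

```text
t: 37.05
ee_pos: [0.5978, 0.3381, 0.0879]
tcp_rot: [-3.072, -0.027, -0.181]
ft_force: [-1.0, 0.2, 0.0]
grip_width: 0.0552
```

```bash
python3 -c "
from h import *
settle()
plan(.604,.3385,-.008,0)"
```

```text
t 37.15 pos [0.5946 0.3367 0.0859] yaw 0.84 tilt [0.1108 0.0624] j6 0.43 w 0.0552
turn 0.84 now mm [-1.1  4.1 94.3] after turn mm [-1.1  4.1 94.3]
```

send_rows:
  increments:
    - [0.05,[-0.001,0.003,0.025],0.8]
    - [0.05,[-0.001,0.001,0.025],0]
    - [0.05,[0,0,0.02],0]
    - [0.05,[0,0,0.008],0]

```text
t: 37.55
ee_pos: [0.6036, 0.3391, 0.0112]
tcp_rot: [-3.071, -0.002, -0.18]
ft_force: [-0.1, -0.2, 0.4]
grip_width: 0.0501
```

```bash
python3 -c "
from h import *
settle()
plan(.6045,.3385,-.008,0);print(np.round(read_state()['ft_force'],1))"
```

```text
t 37.65 pos [0.6039 0.3392 0.0118] yaw -0.14 tilt [0.1174 0.0658] j6 0.44 w 0.0501
turn -0.14 now mm [-1.7  2.  19.7] after turn mm [-1.7  2.  19.7]
[-0.1  0.7  0.6]
```

send_rows:
  increments:
    - [0.05,[-0.002,0.001,0.01],0]
    - [0.05,[0,0,0.008],0]
    - [0.035,[0,0,0.002],0]
    - [0.025,[0,0,0],0]
    - [0.015,[0,0,0],0]
    - [0.015,[0,0,0],0]
  grip_force: 60

```text
t: 38.25
ee_pos: [0.6067, 0.341, -0.0044]
tcp_rot: [-3.066, -0.002, -0.191]
ft_force: [-0.3, 0.6, -0.8]
grip_width: 0.0199
```

```bash
python3 -c "
from h import *
plan(.6045,.3385,-.008,0);print(np.round(read_state()['ft_force'],1))"
```

```text
t 38.25 pos [ 0.6067  0.341  -0.0044] yaw -0.18 tilt [0.1241 0.069 ] j6 0.44 w 0.0199
turn -0.18 now mm [-2.6  2.7  3.1] after turn mm [-2.7  2.7  3.1]
[-0.3  0.6 -0.8]
```

send_rows:
  increments:
    - [0.01,[0,0,-0.02],0]
    - [0.01,[0,0,-0.05],0]
    - [0.01,[0,0,-0.05],0]
    - [0.01,[0,0,-0.035],0]
    - [0.01,[0,0,-0.02],0]
    - [0.01,[0,0,-0.01],0]
    - [0.01,[0,0,0],8.5]
    - [0.01,[0,0,0],8.5]
    - [0.01,[0,0,0],8.5]
    - [0.01,[0,0,0],8.5]
    - [0.01,[0,0,0],8.5]
    - [0.01,[0,0,0],8.5]
    - [0.01,[0,0,0],8.5]
    - [0.01,[0,0,0],8.5]
    - [0.01,[0,0,0],8.5]
    - [0.01,[0,0,0],8.5]

```text
t: 39.85
ee_pos: [0.5769, 0.3248, 0.1752]
tcp_rot: [-2.208, 2.064, -0.055]
ft_force: [1.0, -0.3, -1.0]
grip_width: 0.0201
```

```bash
python3 -c "
from h import *
settle()
plan(.442,-.043,.16,93.9);print(np.round(read_state()['ft_force'],1))"
```

```text
t 39.95 pos [0.5768 0.3247 0.1751] yaw -85.64 tilt [0.1069 0.061 ] j6 1.94 w 0.0198
turn 0.46 now mm [356.7 160.9 -21.8] after turn mm [358.  158.  -21.8]
[ 0.2  0.8 -1.6]
```

send_rows:
  increments:
    - [0.01,[0.02,0.009,-0.004],0]
    - [0.01,[0.036,0.017,-0.004],0]
    - [0.01,[0.04,0.018,-0.004],0]
    - [0.01,[0.04,0.018,-0.004],0]
    - [0.01,[0.04,0.018,-0.004],0]
    - [0.01,[0.04,0.018,-0.004],0]
    - [0.01,[0.04,0.018,-0.002],0]
    - [0.01,[0.04,0.018,-0.002],0]
    - [0.01,[0.03,0.015,0],0]
    - [0.01,[0.02,0.008,0],0]
    - [0.01,[0.008,0.003,0],0]

```text
t: 41.05
ee_pos: [0.4446, -0.0532, 0.1617]
tcp_rot: [-2.27, 2.001, -0.059]
ft_force: [-0.2, -0.4, -1.7]
grip_width: 0.0197
```

```bash
python3 -c "
from h import *
settle()
plan(.442,-.042,.08,93.9);print(np.round(read_state()['ft_force'],1))"
```

```text
t 41.15 pos [ 0.4451 -0.0523  0.1617] yaw -82.73 tilt [0.1052 0.0612] j6 1.11 w 0.0195
turn 3.37 now mm [-6.7 11.  81.4] after turn mm [-6.  11.3 81.4]
[ 0.1 -0.1 -0.5]
```

send_rows:
  increments:
    - [0.01,[-0.004,0.005,0.02],1.7]
    - [0.01,[-0.002,0.004,0.025],1.7]
    - [0.01,[0,0.002,0.02],0]
    - [0.01,[0,0,0.01],0]

```text
t: 41.55
ee_pos: [0.4467, -0.0397, 0.0869]
tcp_rot: [-2.207, 2.058, -0.063]
ft_force: [0.2, -0.9, -1.4]
grip_width: 0.02
```

```bash
python3 -c "
from h import *
settle()
plan(.442,-.042,.03,93.9);print(np.round(read_state()['ft_force'],1))"
```

```text
t 41.65 pos [ 0.4465 -0.0397  0.0869] yaw -85.8 tilt [0.1129 0.0619] j6 1.16 w 0.02
turn 0.3 now mm [ 5.  11.3 55.8] after turn mm [ 5.1 11.2 55.8]
[ 0.5  0.6 -1. ]
```

send_rows:
  increments:
    - [0.01,[0.003,0.007,0.02],0]
    - [0.01,[0.002,0.003,0.018],0]
    - [0.01,[0,0.001,0.012],0]

```text
t: 41.95
ee_pos: [0.4472, -0.0408, 0.0378]
tcp_rot: [-2.211, 2.047, -0.073]
ft_force: [-0.5, 1.3, -0.7]
grip_width: 0.0197
```

```bash
python3 -c "
from h import *
settle()
plan(.442,-.042,.025,93.9);print(np.round(read_state()['ft_force'],1))"
```

```text
t 42.05 pos [ 0.4461 -0.0404  0.0373] yaw -85.41 tilt [0.119  0.0618] j6 1.11 w 0.0197
turn 0.69 now mm [ 1.9  5.7 11.6] after turn mm [ 2.   5.7 11.6]
[ 0.   0.1 -0.8]
```

send_rows:
  increments:
    - [0.01,[0.001,0.005,0.008],0]
    - [0.01,[0,0,0.004],0]
    - [0.03,[0,0,0],0]
    - [0.032,[0,0,0],0]
    - [0.032,[0,0,-0.02],0]
    - [0.032,[0,0,-0.04],0]
    - [0.04,[0,0,-0.05],0]
    - [0.05,[0,0,-0.04],0]
    - [0.06,[0,0,-0.025],0]
    - [0.06,[0,0,-0.012],0]
    - [0.06,[0,0,-0.005],0]

```text
t: 43.15
ee_pos: [0.4218, -0.0536, 0.2275]
tcp_rot: [-2.21, 2.042, -0.084]
ft_force: [0.5, 0.5, 0.3]
grip_width: 0.0599
```

```bash
python3 -c "
from h import *
settle()
plan(.439,.285,.2,92.7)"
```

```text
t 43.25 pos [ 0.4216 -0.0535  0.2264] yaw -85.29 tilt [0.1281 0.0589] j6 1.14 w 0.0599
turn -177.99 now mm [-334.2  -39.1   48.3] after turn mm [335.4  27.3  48.3]
```

send_rows:
  increments:
    - [0.06,[-0.02,-0.002,0],1]
    - [0.06,[-0.036,-0.004,0.003],1]
    - [0.06,[-0.04,-0.004,0.003],0]
    - [0.06,[-0.04,-0.004,0.003],0]
    - [0.06,[-0.04,-0.004,0.003],0]
    - [0.06,[-0.04,-0.004,0.004],0]
    - [0.06,[-0.04,-0.004,0.005],0]
    - [0.06,[-0.035,-0.004,0.01],0]
    - [0.06,[-0.022,-0.002,0.015],0]
    - [0.06,[-0.012,0,0.015],0]
    - [0.06,[-0.004,0,0.01],0]

```text
t: 44.35
ee_pos: [0.4409, 0.292, 0.1608]
tcp_rot: [-2.182, 2.098, -0.063]
ft_force: [-0.0, -0.5, -0.4]
grip_width: 0.06
```

```bash
python3 - <<'E'
from h import *
settle()
plan(.439,.2865,.012,92.7)
f=grab_frame('top');pickle.dump(f,open('pics/t11.pkl','wb'))
g=pickle.load(open('pics/t10.pkl','rb'))
r=(slice(185,260),slice(378,430))
def seg(im):
    h=cv2.cvtColor(im,cv2.COLOR_RGB2HSV)[r]; return h
a=pickle.load(open('pics/t10.pkl','rb'))['img']
print('blank_in rgb',a[220:224,405:409].reshape(-1,3).mean(0),'floor',a[245,395],a[205,392])
d=np.abs(f['img'][r].astype(int)-a[r].astype(int)).sum(2)
m=(d>60).astype(np.uint8)
n,l,st,c=cv2.connectedComponentsWithStats(m)
for i in range(1,n):
    if st[i,4]>15:
        ys,xs=np.nonzero(l==i);p=np.c_[xs,ys].astype(np.float32)+[378,185]
        rc=cv2.minAreaRect(world(f,p,.028)[:,:2].astype(np.float32));print(st[i],rc)
print(f['img'][185:262:5,380:430:4].astype(int).tolist()[0][:2])
for y in range(186,258,4): print(' '.join('%3d'%f['img'][y,x].astype(int)[2] for x in range(382,428,2)),'|',' '.join('%3d'%a[y,x].astype(int)[2] for x in range(382,428,2)))
E
```

```text
t 44.45 pos [0.4402 0.2905 0.1604] yaw -87.66 tilt [0.1066 0.0515] j6 2.04 w 0.0601
turn -180.36 now mm [ 10.9  17.4 147. ] after turn mm [-10.8 -17.5 147. ]
blank_in rgb [217.125 171.    123.875] floor [236 235 180] [236 232 173]
[  9  13  14  48 321] ((0.4410648047924042, -0.037149928510189056), (0.1529093086719513, 0.029126374050974846), 4.0965142250061035)
[[155, 117, 96], [146, 108, 90]]
 99  91  89  85  90  88  91  97  89  91  89  96  98  98  97 102  96 102 111 116 107  77  89 |  98  89  90  84  91  88  92  96  90  88  91  95  96  98  94 100  96 103 111 115 105  75  89
105 100  94  88  98 100 118 134 130 137 137 133 125 137 147 158 178 155 155 108 105 108 105 | 103  99  96  86  97  99 119 132 129 136 137 133 127 139 146 156 177 155 154 107 107 108 104
 82 174  69  67  61  62  65  67  76  72  79  78  89  94  97  95  55  51 170  99  97 110  98 |  81 173  67  66  62  60  65  68  74  74  80  80  90  94  94  94  56  51 169 101  97 108 100
 65 174 173 153 153 129 143 178 182 151 134 118 136 175 165 109  57  53 129 127 104 117  95 |  64 173 174 175 175 172 172 180 182 150 135 118 134 
[... 1943 characters left out ...]
  66 132 115 105 147 174 112  61  54  74 145 114 |  66  58  68 171 174 173 179 179 173 173 165  64 130 114 107 147 173 112  61  54  73 145 113
 71  56  54 162 178 165 175 180 175 173 173 177 172 181 186 185 178 122  78  54  69 167 115 |  70  55  52 161 178 164 173 181 173 173 173 176 174 183 185 184 176 124  76  53  68 168 113
 60  61  54 146 167 167 161 147 149 137 142 151 156 176 173 154 143 132 132 135 143 146  83 |  60  59  52 146 167 165 160 146 150 135 141 151 154 176 173 154 143 132 132 136 141 143  82
 90  85  86  85 102 103 101 103 101 104 105 105 104 102 101 101 101 102 103 104 104 105 109 |  91  87  86  85 103 103 102 103 101 105 106 107 104 101 102  99 102 103 102 103 104 105 105
```

The numeric difference shows the new blank at (0.441, -0.037), flat along the right box, with blank_in unchanged. Next is the lid.

send_rows:
  increments:
    - [0.06,[0.004,0.006,0.03],0]
    - [0.06,[0.003,0.004,0.035],0]
    - [0.06,[0.002,0.003,0.035],0]
    - [0.055,[0,0.001,0.02],0]
    - [0.05,[0,0,0.01],0]

```text
t: 45.0
ee_pos: [0.4477, 0.2848, 0.0331]
tcp_rot: [-2.167, 2.098, -0.072]
ft_force: [-0.0, 0.4, -0.4]
grip_width: 0.0498
```

```bash
python3 -c "
from h import *
settle()
plan(.441,.2865,.014,92.7)"
```

```text
t 45.1 pos [0.4476 0.2849 0.0334] yaw -87.97 tilt [0.1201 0.0559] j6 2.04 w 0.0502
turn -180.67 now mm [-0.8  8.8 18.5] after turn mm [ 0.9 -8.8 18.5]
```

send_rows:
  increments:
    - [0.05,[-0.001,0.007,0.01],-0.7]
    - [0.04,[0,0.002,0.008],0]
    - [0.03,[0,0,0],0]
    - [0,[0,0,0],0]
    - [0,[0,0,0],0]
    - [0,[0,0,0],0]
  grip_force: 80

```text
t: 45.7
ee_pos: [0.4458, 0.2877, 0.0199]
tcp_rot: [-2.171, 2.081, -0.078]
ft_force: [-0.5, -0.3, -2.4]
grip_width: 0.0155
```

```bash
python3 -c "
from h import *
plan(.441,.2865,.014,92.7);print(np.round(read_state()['ft_force'],1))"
```

```text
t 45.7 pos [0.4458 0.2877 0.0199] yaw -87.37 tilt [0.1297 0.0605] j6 2.04 w 0.0155
turn -180.07 now mm [1.3 5.6 5.2] after turn mm [-1.3 -5.6  5.2]
[-0.5 -0.3 -2.4]
```

send_rows:
  increments:
    - [0,[0,0,-0.02],0]
    - [0,[0,0,-0.04],0]
    - [0,[0,0,-0.045],0]
    - [0,[0,0,-0.04],0]
    - [0,[0,0,-0.025],0]
    - [0,[0,0,-0.012],0]
    - [0,[0,0,-0.005],0]

```text
t: 46.4
ee_pos: [0.4184, 0.2745, 0.2105]
tcp_rot: [-2.175, 2.086, -0.075]
ft_force: [0.1, -0.3, -3.6]
grip_width: 0.0156
```

```bash
python3 -c "
from h import *
settle()
plan(.443,-.06,.13);print(np.round(read_state()['ft_force'],1))"
```

```text
t 46.5 pos [0.4183 0.2744 0.2095] yaw -87.42 tilt [0.1225 0.0565] j6 2.04 w 0.0157
turn 0 now mm [338.9  -1.8  62.9] after turn mm [338.9  -1.8  62.9]
[-1.4 -0.1 -2.6]
```

send_rows:
  increments:
    - [0,[0.02,0,0],-0.6]
    - [0,[0.036,0,0],-0.6]
    - [0,[0.04,0,0],0]
    - [0,[0.04,0,0],0]
    - [0,[0.04,0,0],0]
    - [0,[0.04,0,0],0]
    - [0,[0.04,0,0],0]
    - [0,[0.035,0,0.005],0]
    - [0,[0.022,0,0.005],0]
    - [0,[0.012,0,0.005],0]
    - [0,[0.005,0,0.005],0]

```text
t: 47.6
ee_pos: [0.4353, -0.065, 0.157]
tcp_rot: [-2.215, 2.072, -0.05]
ft_force: [0.1, 1.0, -2.8]
grip_width: 0.0154
```

```bash
python3 -c "
from h import *
settle()
plan(.4458,-.059,.115,93.8);print(np.round(read_state()['ft_force'],1))"
```

```text
t 47.7 pos [ 0.4347 -0.0638  0.1567] yaw -86.0 tilt [0.0965 0.0574] j6 1.14 w 0.0151
turn 0.2 now mm [-1.9 -7.2 42.8] after turn mm [-1.9 -7.2 42.8]
[ 0.4  1.  -3.3]
```

send_rows:
  increments:
    - [0,[-0.001,-0.005,0.015],0]
    - [0,[0,-0.001,0.015],0]
    - [0,[0,0,0.008],0]

```text
t: 48.0
ee_pos: [0.4448, -0.058, 0.1188]
tcp_rot: [-2.216, 2.069, -0.047]
ft_force: [0.7, -0.3, -2.8]
grip_width: 0.0152
```

```bash
python3 - <<'E'
from h import *
settle()
plan(.4465,-.059,.0819,93.8)
z=read_state()['ee_pos'][2]
for n in('w8','now'):
    if n=='now': f=snap('wrist','w12')
    else: f=pickle.load(open('pics/w8.pkl','rb'))
    h=cv2.cvtColor(f['img'],cv2.COLOR_RGB2HSV)
    m=((h[...,0]>20)&(h[...,0]<34)&(h[...,1]>50)&(h[...,2]>140)).astype(np.uint8)
    out=[]
    for y in (110,130,150,170):   # side edges: run containing x=270..380 
        row=m[y]; xs=[x for x in range(640) if row[x]]
        L=270
        while L>0 and row[L-4:L].any(): L-=1
        Rr=270
        while Rr<639 and row[Rr:Rr+4].any(): Rr+=1
        out.append((y,L,Rr))
    top=[]
    for x in (240,270,320,370,410):
        y=130
        while y>0 and m[y-3:y,x].any(): y-=1
        top.append((x,y))
    print(n,out,top)
E
```

```text
t 48.1 pos [ 0.4441 -0.0579  0.1186] yaw -85.92 tilt [0.0957 0.0589] j6 1.14 w 0.0153
turn 0.28 now mm [ 3.2  1.4 36.7] after turn mm [ 3.2  1.3 36.7]
w8 [(110, 228, 425), (130, 228, 425), (150, 228, 425), (170, 227, 424)] [(240, 90), (270, 89), (320, 87), (370, 88), (410, 91)]
now [(110, 227, 423), (130, 227, 423), (150, 227, 423), (170, 228, 310)] [(240, 84), (270, 82), (320, 80), (370, 80), (410, 83)]
```

```bash
python3 -c "
from h import *
f=pickle.load(open('pics/w12.pkl','rb'))
w=world(f,[(227,85),(423,84)],.1137,1)[:,:2];print(w.round(4),w.mean(0))
d=w[0]-w[1];a=np.arctan2(-d[0],d[1]);print('yaw',np.degrees(a),'centre',w.mean(0)-.096*np.array([np.cos(a),np.sin(a)]))
"
```

```text
[[ 0.5261  0.0026]
 [ 0.5339 -0.1103]] [ 0.52999105 -0.05382578]
yaw 3.9609034608076317 centre [ 0.43422035 -0.06045705]
```

send_rows:
  increments:
    - [0,[0.002,-0.001,0.012],0]
    - [0,[0.001,0,0.01],0]
    - [0,[0,0,0.006],0]

```text
t: 48.45
ee_pos: [0.4509, -0.0592, 0.0932]
tcp_rot: [-2.216, 2.065, -0.055]
ft_force: [0.3, 0.6, -3.0]
grip_width: 0.0157
```

```bash
python3 -c "
from h import *
settle()
plan(.448,-.0595,.0819,93.8);print(np.round(read_state()['ft_force'],1))"
```

```text
t 48.55 pos [ 0.4502 -0.0591  0.0929] yaw -85.83 tilt [0.101  0.0576] j6 1.13 w 0.0156
turn 0.37 now mm [ 0.8  3.4 10.6] after turn mm [ 0.8  3.4 10.6]
[ 0.7  0.7 -2.4]
```

send_rows:
  increments:
    - [0,[0.001,0.003,0.004],0]
    - [0,[0,0.001,0.004],0]
    - [0,[0,0,0.003],0]

```text
t: 48.85
ee_pos: [0.4478, -0.06, 0.0818]
tcp_rot: [-2.216, 2.065, -0.055]
ft_force: [-2.1, -0.3, 0.7]
grip_width: 0.0154
```

```bash
python3 -c "
from h import *
settle(1)
plan(.448,-.0595,.0819,93.8);print(np.round(read_state()['ft_force'],1))"
```

```text
t 48.9 pos [ 0.4477 -0.06    0.0815] yaw -85.82 tilt [0.1024 0.057 ] j6 1.12 w 0.0153
turn 0.38 now mm [-0.5 -0.3 -0.3] after turn mm [-0.5 -0.3 -0.3]
[-1.7  0.  -1.3]
```

send_rows:
  increments:
    - [0.03,[0,0,0],0]
    - [0.04,[0,0,0],0]
    - [0.045,[0,0,0],0]
    - [0.05,[0,0,-0.02],0]
    - [0.05,[0,0,-0.04],0]
    - [0.06,[0,0,-0.05],0]
    - [0.07,[0,0,-0.035],0]
    - [0.07,[0,0,-0.02],0]
    - [0.07,[0,0,-0.01],0]

```text
t: 49.8
ee_pos: [0.4301, -0.0705, 0.2628]
tcp_rot: [-2.215, 2.065, -0.057]
ft_force: [1.0, -1.2, 0.3]
grip_width: 0.0702
```

```bash
python3 -c "
from h import *
settle()
plan(.44,.0,.25)
f=snap('wrist','w13',(120,80,560,380),1.8)"
```

```text
t 49.9 pos [ 0.4302 -0.0704  0.2619] yaw -85.84 tilt [0.1037 0.0568] j6 1.14 w 0.07
turn 0 now mm [-68.9 -13.2  16.9] after turn mm [-68.9 -13.2  16.9]
```

View pics/w13.png

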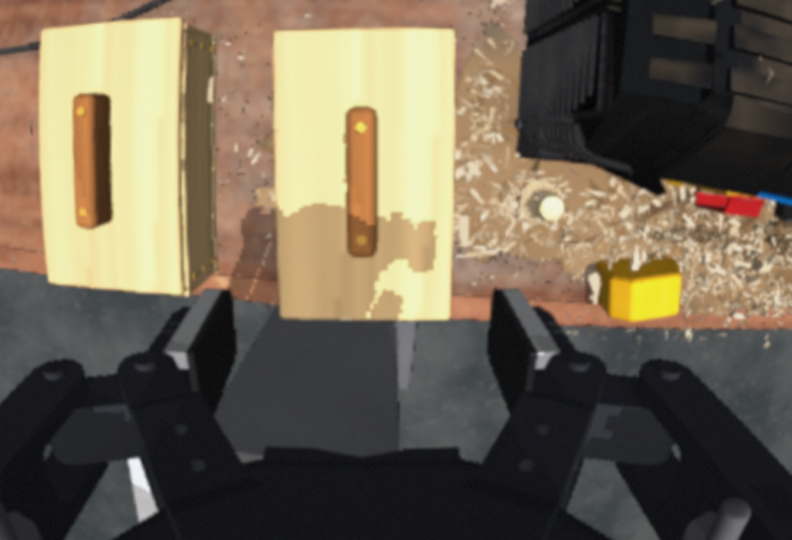

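Both lids look seated. The right one spans crop (275-455, 30-320). The left one spans (40-185, 18-295), with only a fine seam between its board and the box wall. I'll check the numbers.

```bash
python3 -c "
from h import *
f=pickle.load(open('pics/w13.pkl','rb'))
def q(n,p,z):
    w=world(f,np.array(p)/1.8+[120,80],z,1)[:,:2];print(n,w.mean(0).round(4),w.round(4).tolist(),cv2.minAreaRect(w.astype(np.float32)))
q('R',[(274,30),(455,29),(450,320),(279,319)],.08)
q('Rh',[(362,106),(362,257)],.11)
q('L',[(41,29),(183,18),(185,296),(49,283)],.08)
q('turned',[(551,208)],.052)
t=grab_frame('top');a=pickle.load(open('pics/top0.pkl','rb'))
for z,n in((0,'pencil'),): 
    d=np.abs(t['img'][244:260,205:265].astype(int)-a['img'][244:260,205:265].astype(int)).sum(2);print('pencil diff',d.max())
print(t['img'][185:255:10,325:430:10].sum(2)[0])
"
```

```text
R [ 0.4404 -0.063 ] [[0.5315, 0.0011], [0.5396, -0.1132], [0.3502, -0.1275], [0.3405, -0.0124]] ((0.44009941816329956, -0.06319385766983032), (0.19140702486038208, 0.11556584388017654), 4.0851335525512695)
Rh [ 0.4412 -0.0631] [[0.4854, -0.0599], [0.3969, -0.0664]] ((0.4411720037460327, -0.06314625591039658), (0.08874010294675827, 0.0), -175.85227966308594)
L [0.4419 0.1175] [[0.5347, 0.1798], [0.5388, 0.064], [0.3495, 0.0554], [0.3445, 0.1709]] ((0.4421023428440094, 0.11761582642793655), (0.19063149392604828, 0.11587319523096085), 2.5819873809814453)
turned [ 0.4274 -0.1952] [[0.4274, -0.1952]] ((0.4273875057697296, -0.19515644013881683), (0.0, 0.0), 0.0)
pencil diff 14
[388 366 276 374 397 398 355 382 401 401 340]
```

```bash
python3 -c "
from h import *
print(finish_job())"
```

```text
the job is handed in; nothing more can be done
None
```

The job is done and handed in, at about 50 s of the 208 s allowed. `finish_job` reports no verdict.

**What I did**
- The left box held the sanding block and the right box held the blank.
- I put both loose sanding blocks in the far half of the left box, the second on top of the first.
- I put the only loose blank in the right box beside the one already there.
- I refitted both lids.

**Last checks**
- **Lids:** measured at home height, both boards came out at about 191 × 116 mm. They were centred within about 2–3 mm of the boxes and showed no visible tilt. The left lid took about 70 N when pressed home. The right lid went to its expected height with almost no force.
- **Contents:** an image comparison showed the new blank lying flat in the right box and the original one unmoved. I did not look at the second sanding block after releasing it. That it is in the left box rests on its commanded position and on the left lid closing fully.
- **Bystanders:** the pencil and the turned part measured unmoved. The tape measure was only checked by eye and looked to be in place.

**What went wrong on the way**
- The first two tries at the first sanding block missed. The pad tips sit about 20 mm higher than I had assumed, and the misses pushed the block about 3 cm before I gripped it lower.
- The tool's tilt crept up to about 10° during the run. I placed the pieces and lids allowing for it.

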